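Load two pins from the parts tray and clamp them in the twin-vee fixture

ROBOT

A 6-joint arm with a two-finger parallel gripper is mounted at the origin on the work surface. World frame = base frame: x ahead of the robot, y to its left, z up, the work surface at z = 0. Lengths are in mm, angles in rad, forces in N, time in s.
With the tool pointing down it reaches from about 325 to 775 mm from the base axis. Payload 9.3 kg.
Tool frame: the origin (TCP) lies at the very end of the fingers, on their centre line; the grasp point (between the pads) lies 19 mm behind it; z points along the fingers, y is the line along which they close (so a half turn about z gives the same grasp; the last joint's range is limited). The gripper opens to 85 mm and grips with 20 to 120 N. Pads are 22 mm wide; open, the fingers measure 114 mm over their backs; the gripper's body (76 mm by 85 mm) begins 54 mm behind the grasp point. The pads swing forward as they close: fully open they stand 13 mm farther back than shut.
Start: joints at [-1.398, 0.259, 0.021, 1.334, 0, 1.418], TCP at [176.03, -521.066, 231.279] pointing down, gripper open.
Joint ranges: [-3.04, 3.04], [-0.91, 1.82], [-1.04, 1.36], [-1.92, 1.95], [-1.52, 1.45], [-3.14, 3.14]. Speed limits (rad/s): [2.22, 2.22, 2.79, 3.14, 3.14, 3.14].

INTERFACE

Orientations are given as a unit quaternion [x, y, z, w].
In Python, from cell import robot gives the robot as it stands.
- The arm moves only by the tool drive_effector, called by a JSON object that holds its "api" and its "payload", one argument or row to a line. Schema: {"type":"object","properties":{"rows":{"type":"array","items":{"type":"object","properties":{"rotvec":{"type":"array","items":{"type":"number"},"minItems":3,"maxItems":3},"pos":{"type":"array","items":{"type":"number"},"minItems":3,"maxItems":3},"finger_gap":{"type":"number"}},"additionalProperties":false,"required":["finger_gap"]},"minItems":1,"maxItems":5},"force":{"type":"number"},"only":{"type":"string"},"quiet":{"type":"boolean"},"lines":{"type":"string"}},"required":["rows"],"additionalProperties":false}. rows is a list of rows, 1 to 5 of them, each an object with the fields rotvec (a list: a rotation vector rx, ry, rz in shares of pi/2 rad (1.0 is pi/2 rad)), pos (a list: dx, dy, dz in a scale on which 1.0 is 0.5 m), finger_gap (the finger opening in mm); a field left out counts as zero (the opening has to be given); each row is the pose to reach, as a shift and turn from the pose commanded when the call began, along the tool's axes at that moment; what a row does not reach only later rows make up. A row lasts 1/8 s, in which the tool goes at most 62.5 mm and 0.188 rad, less where a joint would pass 70% of its speed; a pose out of reach is approached as far as the arm can. The fingers move at their own pace and stop on an object; force is the grip in N (left out, the last holds). Time passes only in rows, so rows that do not move let the fingers close. The tool returns the time, the measured TCP pose, the force, the opening and the grip force at its end. only (a regular expression) keeps the lines of the reply that match it, lines (a string "A,B") keeps lines A to B, and quiet returns only ok. Shift and turn numbers lie between -1 and 1, and a call with a number outside is refused. Input that does not fit is refused with a message, and nothing moves.
- robot.get_obs(): the state, without advancing time (a new reading comes with each control period).
- robot.camera(name): name is "scene" or "side" or "wrist"; returns the picture (384x512x3 uint8, red, green, blue); there is no depth.
- robot.camera_info(name): a dict with "fx", "fy", "cx", "cy" (pixels), "dist" ([k1, k2, p1, p2, k3] as OpenCV has them; the pictures are not rectified), "rvec" (rotation vector, rad) and "tvec" (3), from world to camera coordinates, as OpenCV has them. Camera axes: x right, y down, z forward; pixel columns grow to the right and rows downward; lengths in mm; the calibration is good to about 2 mm. A picture is of the moment at which its call begins: read the wrist's pose just before it. camera_info takes no time and is no camera call; for the wrist camera it gives the pose at the moment of the call.
- robot.finish_job(): hands the job in; it is judged then, once.
The state is a dict: "time_s": time; "joints": joint angles; "qvel": joint speeds; "joint_torque": joint torques, N m; "tool_pos": TCP position; "tcp_rot": TCP orientation; "force": force on the tool from outside, world axes, zero at the start; "moment": the same for the moment, N m; "finger_gap": finger opening in mm; "grip_force": force on a finger pad.
Only numpy, scipy, OpenCV 4.12 (cv2) and the standard library are available. Lean on these libraries where they do the work, as an engineer would, in place of code of your own. Each camera call takes 0.05 s, during which the arm holds its last target. There are 200 camera calls.

TASK

Take the two plain round pins that are both thick and long (16 x 90 mm) out of the parts tray and slide them endways under the raised strap of the clamping fixture, one in each vee groove, sticking out about equally front and back. Then screw the knurled hand nut down clockwise, regripping as needed, until it comes up tight at its stop and the strap clamps both pins. Leave the other parts in the tray, and do not knock the oil bottle or the spanner about.

Things in the scene. Friction and masses are not known exactly. Their poses are not given: they have to be found in the camera images.
- tray: Grey steel parts tray with black rubber floor, fixed. Outside 122 (x) x 432 (y) x 40 mm high; floor and walls 3 mm thick; three compartments in a row, each inside 116 (x) x 140 (y) mm, centred at y = -143, 0, +143 mm. Two places in each, 31 mm either side of its middle in y, with one part in each place. Origin: centre of its underside, on the bench.
- pin_a: One of the two wanted pins: plain round bright steel pin, 16 mm diameter, 90 mm long, about 0.14 kg. Origin on its axis at mid-length; its x runs along its axis. Lies flat in the tray, roughly along the tray's x (within 0.2 rad), in any of the six places.
- pin_b: The other wanted pin, identical to pin_a (16 x 90 mm). Same origin and axes. Lies flat in the tray, roughly along the tray's x (within 0.2 rad), in any of the six places.
- short_pin: Not wanted: plain round steel pin, 16 mm diameter but only 55 mm long. Origin on its axis at mid-length; x along its axis. Lies flat in the tray, roughly along the tray's x (within 0.2 rad), in any of the six places.
- thin_pin: Not wanted: plain round steel pin, 90 mm long but only 10 mm diameter. Origin on its axis at mid-length; x along its axis. Lies flat in the tray, roughly along the tray's x (within 0.2 rad), in any of the six places.
- key: Not wanted: flat steel shaft key with rounded ends, 90 mm long (x), 16 mm wide (y), 10 mm high. Origin: centre of its underside. Lies flat in the tray, roughly along the tray's x (within 0.2 rad), in any of the six places.
- bush: Not wanted: bronze flanged bush standing on its flange; flange 36 mm diameter and 5 mm thick, barrel 26 mm diameter, 28 mm high overall. Origin: centre of its underside. Stands in any of the six places.
- fixture: Steel clamping fixture, fixed. Base plate 110 (x) x 120 (y) x 10 mm, corner screw heads up to 18 mm; a bed on it, x -11 to 11 mm, 100 mm wide in y, top at 36 mm, with two 90-degree vee grooves along x at y = +-30 mm, open at both ends. Threaded stud in the middle, 12 mm diameter, top at 94 mm; 6 mm guide dowels at y = +-44.5 mm, top at 78 mm. Origin: centre of its underside, on the bench.
- groove_left (a point): Middle of the groove at the fixture's +y side, on the line where the axis of a 16 mm pin lies when seated in the vee (38 mm above the bench). Axes as the fixture's: x along the groove, z up.
- groove_right (a point): The same point of the groove at the fixture's -y side.
- strap: Clamp strap: steel bar 18 (x) x 100 (y) x 10 mm lying level across both grooves, on the stud under the hand nut. Origin: middle of its underside. At the start its underside is 6.2 to 7.5 mm above the top of a seated pin (pin tops are 46 mm above the bench). Pins go in below it endways, along the groove. It comes down only as the nut is turned.
- nut (a joint): Turn of the knurled hand nut, rad, growing clockwise seen from above (tightening). Starts between 0 and 1.0; stop at 7.0. Quick-acting thread: nut and strap come down 8 mm a turn. With pins in, the strap meets them at about 5.9; from there disc springs (12 N/mm in all) press them, about 7 N each at the stop. It stays where it is left (friction 0.06 N m).
- nut_top (a point): Centre of the top face of the hand nut: a knurled steel cylinder of 30 mm diameter and 18 mm height on an upright axis. The strap's top face is 22 mm below this point. Comes down with the nut; turns with it.
- oil_bottle: Bystander: white oil bottle, 44 mm diameter, 150 mm tall, standing upright on the bench between tray and fixture on the far side. Origin: centre of its underside.
- spanner: Bystander: steel spanner, 190 mm long, lying flat on the bench to the right of the fixture. Origin: near its middle, on its underside.

How it is judged (in metres and radians):
On the way:
1. both 16 x 90 mm pins lie in the vee grooves, one in each ((((x of pin_a in the frame of groove_left between -0.012 and 0.012 m and y of pin_a in the frame of groove_left between -0.003 and 0.003 m and z of pin_a in the frame of groove_left between -0.003 and 0.002 m and angle between the x axis of pin_a and the x axis of fixture, either way round below 0.07 rad) and (x of pin_b in the frame of groove_right between -0.012 and 0.012 m and y of pin_b in the frame of groove_right between -0.003 and 0.003 m and z of pin_b in the frame of groove_right between -0.003 and 0.002 m and angle between the x axis of pin_b and the x axis of fixture, either way round below 0.07 rad)) or ((x of pin_b in the frame of groove_left between -0.012 and 0.012 m and y of pin_b in the frame of groove_left between -0.003 and 0.003 m and z of pin_b in the frame of groove_left between -0.003 and 0.002 m and angle between the x axis of pin_b and the x axis of fixture, either way round below 0.07 rad) and (x of pin_a in the frame of groove_right between -0.012 and 0.012 m and y of pin_a in the frame of groove_right between -0.003 and 0.003 m and z of pin_a in the frame of groove_right between -0.003 and 0.002 m and angle between the x axis of pin_a and the x axis of fixture, either way round below 0.07 rad)))), for 0.2 s.
At the end, for the whole second after the job is handed in: One 16 x 90 mm pin seated in each vee groove, at rest: middle within 12 mm along the groove, 3 mm sideways, -3/+2 mm in height, aligned to 0.07 rad; the strap presses each with over 3 N; short pin, thin pin, key and bush still in the tray (any compartment) ((((x of pin_a in the frame of groove_left between -0.012 and 0.012 m and y of pin_a in the frame of groove_left between -0.003 and 0.003 m and z of pin_a in the frame of groove_left between -0.003 and 0.002 m and angle between the x axis of pin_a and the x axis of fixture, either way round below 0.07 rad) and (x of pin_b in the frame of groove_right between -0.012 and 0.012 m and y of pin_b in the frame of groove_right between -0.003 and 0.003 m and z of pin_b in the frame of groove_right between -0.003 and 0.002 m and angle between the x axis of pin_b and the x axis of fixture, either way round below 0.07 rad)) or ((x of pin_b in the frame of groove_left between -0.012 and 0.012 m and y of pin_b in the frame of groove_left between -0.003 and 0.003 m and z of pin_b in the frame of groove_left between -0.003 and 0.002 m and angle between the x axis of pin_b and the x axis of fixture, either way round below 0.07 rad) and (x of pin_a in the frame of groove_right between -0.012 and 0.012 m and y of pin_a in the frame of groove_right between -0.003 and 0.003 m and z of pin_a in the frame of groove_right between -0.003 and 0.002 m and angle between the x axis of pin_a and the x axis of fixture, either way round below 0.07 rad))) and contact force between strap and pin_a above 3 N and contact force between strap and pin_b above 3 N and linear speed of each of pin_a, pin_b below 0.01 m/s and x of short_pin in the frame of tray between -0.058 and 0.058 m and y of short_pin in the frame of tray between -0.214 and 0.214 m and z of each of short_pin, thin_pin, key, bush in the frame of tray below 0.03 m and x of thin_pin in the frame of tray between -0.058 and 0.058 m and y of thin_pin in the frame of tray between -0.214 and 0.214 m and x of key in the frame of tray between -0.058 and 0.058 m and y of key in the frame of tray between -0.214 and 0.214 m and x of bush in the frame of tray between -0.058 and 0.058 m and y of bush in the frame of tray between -0.214 and 0.214 m); the robot touches nothing.
It fails at once if the oil bottle is tipped or shoved more than 30 mm (angle between oil_bottle's own z axis and vertical above 0.35 rad or distance of oil_bottle from where it was at the start of the episode above 0.03 m).
It fails at once if the spanner is shoved more than 30 mm (distance of spanner from where it was at the start of the episode above 0.03 m).
It also fails if it takes over 72 s, if anything falls off the work surface, if the arm or the gripper's body presses on something with over 40 N, if the wrist force passes 120 N, or if a joint passes its speed limit or range.

## Working session

There is one attempt and no reset: what is moved stays moved. The work goes in short steps, Python scripts to look and compute and a tool call to move; the robot and the scene stay as the last step left them, time stands still between calls to the robot, and variables do not carry over. Pictures are saved under pics/ and viewed, at most 15 in all, crops included, and the job is handed in when it is done.

```bash
ls; mkdir -p pics
```

Run:
```python
from cell import robot
import cv2,numpy as np
o=robot.get_obs();print(o['time_s'],o['tool_pos'],o['tcp_rot'],o['finger_gap'])
a=[]
for n in("scene","side"):
    im=robot.camera(n);cv2.imwrite(f"pics/{n}0.png",im[:,:,::-1]);
    i=robot.camera_info(n);print(n,{k:np.round(v,4).tolist() for k,v in i.items()})
```

```text
cell.py
pics
0.0 [ 175.99999732 -520.79725897  230.67716809] [ 9.86760438e-01  1.62183318e-01 -1.34885689e-05 -6.40420035e-04] 85.75989748554241
scene {'fx': 356.3484, 'fy': 356.3484, 'cx': 259.9538, 'cy': 193.5906, 'dist': [0.0283, 0.0, 0.0, 0.0, 0.0], 'rvec': [2.2165, 1.251, -0.3979], 'tvec': [-273.8955, -352.8781, 1277.8908]}
side {'fx': 452.9336, 'fy': 452.9336, 'cx': 252.5709, 'cy': 189.6582, 'dist': [-0.1707, 0.0, 0.0, 0.0, 0.0], 'rvec': [0.6269, -2.6625, 1.1612], 'tvec': [503.4376, 280.8035, 1199.1644]}
```

View pics/scene0.png

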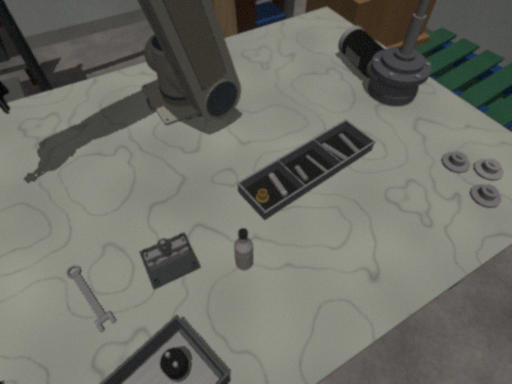

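View pics/side0.png

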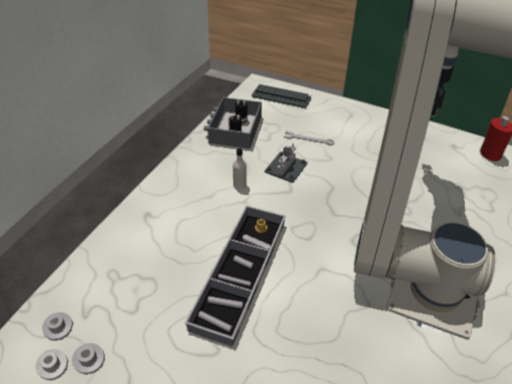

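Both views show the tray (scene ≈ (240,183)-(375,147)), the fixture (scene ≈ (170,260)), the bottle (243,250) and the spanner (90,298). Next I'll get rough world positions.

Create h.py:
```python
from cell import robot
import cv2,numpy as np
from scipy.spatial.transform import Rotation as R
def px2w(info,uv,z):
    K=np.array([[info['fx'],0,info['cx']],[0,info['fy'],info['cy']],[0,0,1]])
    M=cv2.Rodrigues(np.array(info['rvec'],float))[0];t=np.array(info['tvec'],float)
    n=cv2.undistortPoints(np.array(uv,float).reshape(-1,1,2),K,np.array(info['dist'],float)).reshape(-1,2)
    d=np.c_[n,np.ones(len(n))]@M; c=-M.T@t
    return c+d*((z-c[2])/d[:,2])[:,None]
def w2px(info,P):
    K=np.array([[info['fx'],0,info['cx']],[0,info['fy'],info['cy']],[0,0,1]])
    return cv2.projectPoints(np.array(P,float).reshape(-1,1,3),np.array(info['rvec'],float),np.array(info['tvec'],float),K,np.array(info['dist'],float))[0].reshape(-1,2)
def delta(p,yaw=None):
    """shift in tool axes (and rz) from current commanded~measured pose to world p; yaw = world angle of the tool y axis (closing), tool down"""
    o=robot.get_obs();r=R.from_quat(o['tcp_rot']);d=r.inv().apply(np.array(p)-o['tool_pos'])
    y=r.as_matrix()[:,1];a=np.arctan2(y[1],y[0]);rz=None
    if yaw is not None: rz=-((yaw-a+np.pi/2)%np.pi-np.pi/2)
    print('tool',np.round(o['tool_pos'],1),'yawY',round(a,4),'tilt',np.round(r.as_matrix()[:,2],4),'shift',np.round(d,1),'rz',rz)
def snap(n,name):
    i=robot.camera_info(n);im=robot.camera(n)[:,:,::-1].copy();cv2.imwrite(f"pics/{name}.png",im);np.save(f"pics/{name}.npy",i,allow_pickle=True);return im,i
```

Run:
```python
from h import *
i=robot.camera_info("scene");s=robot.camera_info("side")
print('tray',px2w(i,[(240,183),(266,214),(375,147),(347,124)],40).round())
print('trayS',px2w(s,[(244,209),(285,214),(236,342),(190,328)],40).round())
print('fix',px2w(i,[(141,249),(186,234),(200,266),(154,286)],10).round())
print('bottle',px2w(i,[(244,266)],0).round(),'span',px2w(i,[(74,268),(106,327)],0).round())
w=robot.camera_info("wrist");M=cv2.Rodrigues(np.array(w['rvec']))[0]
print(w['fx'],w['dist'],'cam',-M.T@np.array(w['tvec']),'axis',M[2],M[0])
delta([500,0,300],0)
```

```text
tray [[482. -39.  40.]
 [606. -32.  40.]
 [569. 380.  40.]
 [447. 373.  40.]]
trayS [[597. -14.  40.]
 [478. -51.  40.]
 [414. 388.  40.]
 [531. 405.  40.]]
fix [[ 518. -345.   10.]
 [ 536. -231.   10.]
 [ 636. -239.   10.]
 [ 627. -353.   10.]]
bottle [[ 687. -145.    0.]] span [[ 478. -501.    0.]
 [ 656. -477.    0.]]
293.42229574114367 [-0.0321945  0.         0.         0.         0.       ] cam [ 243.56965802 -497.75844741  372.34024372] axis [-0.26579081 -0.08892017 -0.95992106] [ 3.19353646e-01 -9.47635391e-01 -6.43143668e-04]
tool [ 176.  -520.8  230.7] yawY -1.245 tilt [-2.0e-04  1.2e-03 -1.0e+00] shift [ 473.7 -389.8  -68.7] rz -1.2449997116333682
```

The manual's scale: shifts go in shares of 0.5 m and turns go in shares of pi/2 rad. Converting my numbers, -208 mm / 500 = -0.416, 200 mm / 500 = 0.4, -0.9 rad / 1.5708 = -0.573.

{"api": "drive_effector", "payload": {
  "rows": [
    {"rotvec": [0, 0, -0.1146], "pos": [0.08, -0.082, -0.012], "finger_gap": 60},
    {"rotvec": [0, 0, -0.2292], "pos": [0.16, -0.166, -0.024], "finger_gap": 60},
    {"rotvec": [0, 0, -0.3438], "pos": [0.24, -0.25, -0.036], "finger_gap": 60},
    {"rotvec": [0, 0, -0.4584], "pos": [0.32, -0.332, -0.048], "finger_gap": 60},
    {"rotvec": [0, 0, -0.573], "pos": [0.4, -0.416, -0.06], "finger_gap": 60}
  ]
}}

```text
time_s: 0.72
tool_pos: [299.3, -258.3, 261.3]
tcp_rot: [0.816, 0.577, 0.0, -0.0]
force: [0.9, 0.3, 0.9]
finger_gap: 60.2
grip_force: 0.0
```

```bash
python3 -c "
from h import *
delta([500,170,260]);print(robot.get_obs()['joints'])"
```

```text
tool [ 299.3 -258.3  261.3] yawY -0.3397 tilt [ 1.e-04  1.e-04 -1.e+00] shift [470.7  46.6   1.4] rz None
[-9.25204320e-01 -1.60183918e-02 -2.26059184e-01  1.36080210e+00
  1.43646611e-04  9.85287325e-01]
```

In the tool's units: 300 mm / 500 = 0.6, 240 mm / 500 = 0.48, -0.9 rad / 1.5708 = -0.573.

{"api": "drive_effector", "payload": {
  "rows": [
    {"rotvec": [0, 0, -0.1146], "pos": [0.12, 0.012, 0], "finger_gap": 60},
    {"rotvec": [0, 0, -0.2292], "pos": [0.24, 0.024, 0], "finger_gap": 60},
    {"rotvec": [0, 0, -0.3438], "pos": [0.36, 0.036, 0], "finger_gap": 60},
    {"rotvec": [0, 0, -0.4584], "pos": [0.48, 0.048, 0], "finger_gap": 60},
    {"rotvec": [0, 0, -0.573], "pos": [0.6, 0.06, 0], "finger_gap": 60}
  ]
}}

```text
time_s: 1.35
tool_pos: [429.0, 14.2, 261.3]
tcp_rot: [0.484, 0.875, -0.0, 0.0]
force: [1.0, -0.0, 0.3]
finger_gap: 59.7
grip_force: 0.0
```

```bash
python3 -c "
from h import *
delta([500,170,260])"
```

```text
tool [429.   14.2 261.3] yawY 0.5611 tilt [ 2.e-04 -2.e-04 -1.e+00] shift [ 94.1 143.    1.2] rz None
```

In the tool's units: 143 mm / 500 = 0.286, 94 mm / 500 = 0.188, -0.9 rad / 1.5708 = -0.573.

{"api": "drive_effector", "payload": {
  "rows": [
    {"rotvec": [0, 0, -0.1146], "pos": [0.06, 0.09, 0], "finger_gap": 60},
    {"rotvec": [0, 0, -0.2292], "pos": [0.12, 0.18, 0], "finger_gap": 60},
    {"rotvec": [0, 0, -0.3438], "pos": [0.188, 0.286, 0], "finger_gap": 60},
    {"rotvec": [0, 0, -0.4584], "pos": [0.188, 0.286, 0], "finger_gap": 60},
    {"rotvec": [0, 0, -0.573], "pos": [0.188, 0.286, 0], "finger_gap": 60}
  ]
}}

```text
time_s: 1.98
tool_pos: [500.6, 168.5, 260.4]
tcp_rot: [0.054, 0.999, -0.0, -0.001]
force: [-0.9, -0.5, -1.2]
finger_gap: 60.2
grip_force: 0.0
```

{"api": "drive_effector", "payload": {
  "rows": [
    {"rotvec": [0, 0, -0.1082], "finger_gap": 60},
    {"rotvec": [0, 0, -0.1082], "finger_gap": 60}
  ]
}}

```text
time_s: 2.22
tool_pos: [500.5, 167.5, 261.0]
tcp_rot: [-0.027, 1.0, -0.0, -0.0]
force: [-0.1, -0.5, 0.2]
finger_gap: 60.1
grip_force: 0.0
```

```bash
python3 - <<'E'
from h import *
delta([500,170,260])
im,i=snap("wrist","w1")
E
```

```text
tool [500.5 167.5 261. ] yawY 1.624 tilt [-7.e-04 -1.e-04 -1.e+00] shift [0.4 2.6 1. ] rz None
```

View pics/w1.png

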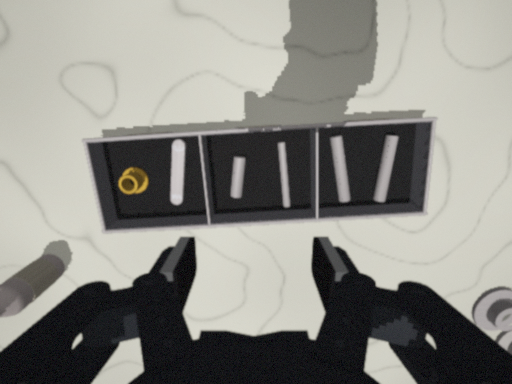

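The wrist view shows, from the left: bush (132,181), round-ended key (178,172), short pin (238,177), thin pin (285,175), and the two thick long pins at (341,168) and (386,168). I'll measure those.

Add to h.py:
```python
def parts(im,i,z,box,th=70,mn=60):
    g=im.max(2);u0,v0,u1,v1=box;m=np.zeros_like(g);m[v0:v1,u0:u1]=(g[v0:v1,u0:u1]>th)*255
    out=[]
    for c in cv2.findContours(m,cv2.RETR_EXTERNAL,cv2.CHAIN_APPROX_NONE)[0]:
        if cv2.contourArea(c)<mn: continue
        p=px2w(i,c.reshape(-1,2),z)[:,:2].astype(np.float32);(x,y),(w,h),a=cv2.minAreaRect(p)
        a=np.deg2rad(a)+(0 if w>h else np.pi/2);a=(a+np.pi/2)%np.pi-np.pi/2
        out.append((x,y,a,max(w,h),min(w,h)));print(np.round(out[-1],3),'px',c.reshape(-1,2).mean(0).round())
    return out
```

Run:
```python
from h import *
im=cv2.imread("pics/w1.png");i=np.load("pics/w1.npy",allow_pickle=True).item()
print(im[165,330:352].max(1),im[165,376:400].max(1))
for b in((155,137,196,210),(225,145,255,205),(272,135,300,212),(326,130,362,206),(366,128,408,206)): parts(im,i,11,b)
```

```text
[ 40  39  43  67 114 141 157 168 174 180 185 183 176 170 156 123  75  42
  38  41  39  39] [ 43  39  38  54  90 118 137 153 163 172 176 180 178 177 171 156 111  61
  41  42  40  35  45  41]
[5.14132e+02 6.36390e+01 2.02000e-01 9.68930e+01 3.79830e+01] px [175. 163.]
[ 5.19531e+02  1.46061e+02 -6.50000e-02  5.92200e+01  1.72850e+01] px [237. 176.]
[5.13305e+02 2.09445e+02 1.63000e-01 9.17330e+01 1.17000e+01] px [284. 174.]
[5.01553e+02 2.85639e+02 2.65000e-01 9.43690e+01 1.75320e+01] px [340. 168.]
[ 4.97394e+02  3.47169e+02 -2.50000e-02  9.35130e+01  1.86590e+01] px [386. 168.]
```

```bash
python3 -c "
from h import *
delta([474.5,278.3,60],1.836)"
```

```text
tool [500.5 167.4 261. ] yawY 1.6213 tilt [-6.e-04 -1.e-04 -1.e+00] shift [ 20.3 112.1 201. ] rz -0.2147245707267813
```

In the tool's units: 190 mm / 500 = 0.38, 145 mm / 500 = 0.29, -0.21 rad / 1.5708 = -0.1337.

{"api": "drive_effector", "payload": {
  "rows": [
    {"rotvec": [0, 0, -0.0637], "pos": [0.014, 0.08, 0.08], "finger_gap": 30},
    {"rotvec": [0, 0, -0.1337], "pos": [0.028, 0.16, 0.18], "finger_gap": 30},
    {"rotvec": [0, 0, -0.1337], "pos": [0.04, 0.224, 0.29], "finger_gap": 30},
    {"rotvec": [0, 0, -0.1337], "pos": [0.04, 0.224, 0.38], "finger_gap": 30},
    {"rotvec": [0, 0, -0.1337], "pos": [0.04, 0.224, 0.38], "finger_gap": 30}
  ]
}}

```text
time_s: 2.9
tool_pos: [472.3, 277.6, 68.5]
tcp_rot: [-0.131, 0.991, -0.001, -0.003]
force: [0.1, -0.9, 0.4]
finger_gap: 29.7
grip_force: 0.0
```

Run:
```python
from h import *
delta([474.5,278.3,5],1.836)
im,i=snap("wrist","w2")
for q in w2px(i,[[501.5,285.6,11],[474.5,278.3,11],[474.5,278.3,5]]):print(q)
```

```text
tool [472.3 277.6  68.5] yawY 1.8327 tilt [-0.0063 -0.0025 -1.    ] shift [-2.7  0.1 63.5] rz -0.003341234363456236
[253.58881623 250.89176086]
[253.47396523 215.65325187]
[253.48885918 212.90093068]
```

View pics/w2.png

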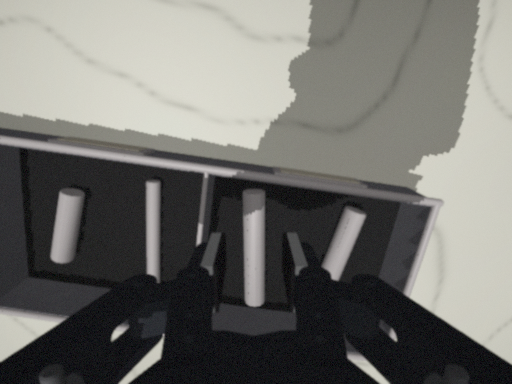

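Pin 1 (254,248) sits centred between the fingers, with the divider clear of the left finger. I'll descend now.

In the tool's units: 65.5 mm / 500 = 0.131, 54 mm / 500 = 0.108.

{"api": "drive_effector", "payload": {
  "rows": [
    {"pos": [0, 0, 0.06], "finger_gap": 30},
    {"pos": [0, 0, 0.108], "finger_gap": 30},
    {"pos": [0, 0, 0.131], "finger_gap": 30},
    {"pos": [0, 0, 0.131], "finger_gap": 30}
  ]
}}

```text
time_s: 3.45
tool_pos: [475.4, 278.1, 6.8]
tcp_rot: [-0.131, 0.991, 0.0, 0.001]
force: [0.7, -0.6, 0.1]
finger_gap: 29.9
grip_force: 0.0
```

```bash
python3 -c "
from h import *
delta([474.5,278.3,5],1.836)"
```

```text
tool [475.4 278.1   6.8] yawY 1.8337 tilt [ 1.e-03  4.e-04 -1.e+00] shift [0.8 0.4 1.8] rz -0.002320405966669048
```

In the tool's units: 1 mm / 500 = 0.002.

{"api": "drive_effector", "payload": {
  "rows": [
    {"pos": [0, 0, 0.002], "finger_gap": 8},
    {"pos": [0, 0, 0.002], "finger_gap": 8},
    {"pos": [0, 0, 0.002], "finger_gap": 8},
    {"pos": [0, 0, 0.002], "finger_gap": 8}
  ],
  "force": 70
}}

```text
time_s: 3.95
tool_pos: [475.6, 278.5, 6.6]
tcp_rot: [-0.132, 0.991, 0.0, 0.001]
force: [-0.6, -0.0, 7.3]
finger_gap: 12.7
grip_force: 68.3
```

{"api": "drive_effector", "payload": {
  "rows": [
    {"pos": [0, 0, -0.08], "finger_gap": 8},
    {"pos": [0, 0, -0.2], "finger_gap": 8},
    {"pos": [0, 0, -0.3], "finger_gap": 8},
    {"pos": [0, 0, -0.3], "finger_gap": 8}
  ]
}}

```text
time_s: 4.45
tool_pos: [476.5, 279.0, 159.8]
tcp_rot: [-0.132, 0.991, 0.001, 0.004]
force: [-0.6, 0.5, -1.2]
finger_gap: 12.7
grip_force: 68.8
```

```bash
python3 - <<'E'
from h import *
im,i=snap("wrist","w3")
o=robot.get_obs();print(o['tool_pos'],o['finger_gap'],o['grip_force'])
delta([470,-240,260],np.pi/2-0.157)
E
```

```text
[475.42362897 278.5285808  157.15860609] 13.061116814261327 68.80092144012451
tool [475.4 278.5 157.2] yawY 1.8349 tilt [ 0.0043  0.0017 -1.    ] shift [ 140.1 -499.1 -103.7] rz 0.4210606950701865
```

View pics/w3.png

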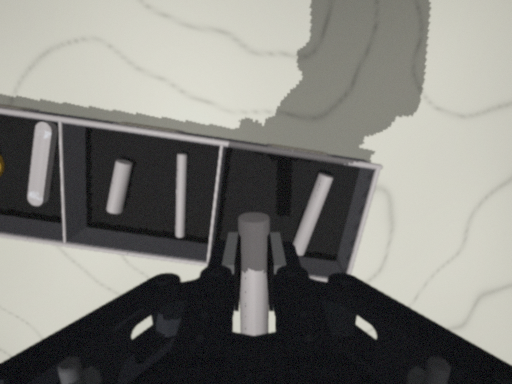

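Run:
```python
from h import *
im=cv2.imread("pics/w3.png");i=np.load("pics/w3.npy",allow_pickle=True).item()
g=im.max(2).astype(int)
for v in (216,222,226,240,280,300,320,330): print(v,g[v,232:280:2])
print(g[205:225:2,254], g[325:345,254])
t=np.array([475.4,278.5,157.2]);ax=np.array([np.cos(.264),np.sin(.264),0])
for dz in (3,5,7,10):
  print(dz,w2px(i,[t+ax*(28+s)+[0,0,dz] for s in(-45,45)]).round(1).tolist(), [round(np.ptp(w2px(i,[t+ax*(28+s)+[0,0,dz]+k*8*np.array([-ax[1],ax[0],0]) for k in(-1,1)])[:,0]),1) for s in(-45,40)])
```

```text
216 [38 42 41 55 74 84 82 84 84 85 84 82 82 82 83 81 82 80 71 46 43 40 40 36]
222 [ 41  41  37  74  91  99  98  98  98  97  94  97  96  98  98 102  99  96
  83  50  43  45  42  33]
226 [ 40  42  41  71  90  99 100 104 104 106 109 108 110 108 108 108 100  96
  87  47  36  40  36  40]
240 [ 83  78  75  31  52  93 101 104 105 106 109 107 108 110 107 107 100  89
  30  42  80  80  84  77]
280 [ 22  25  26  15  76 151 165 173 179 186 189 189 181 178 167 161 144 115
  34  31  31  24  28  27]
300 [ 27  20  27  46 117 153 164 172 178 184 187 185 177 173 168 157 140 119
  70  28  28  17  33  24]
320 [123 204 208 208 169 149 160 170 176 183 181 179 173 168 165 156 135 116
 162 208 211 196  50  23]
330 [121 199 204 208 172 146 158 165 174 179 179 179 170 170 163 151 135 117
 165 210 205 191  69  27]
[ 37  38  42  53  79  81  86  85  88 106] [181 180 178 179 178 179 179 177 179 172 138  72  33  28  12  26  27  24
  26  26]
3 [[252.7, 216.6], [252.9, 355.7]] [np.float64(31.3), np.float64(26.7)]
5 [[252.7, 218.0], [252.9, 358.4]] [np.float64(31.7), np.float64(27.0)]
7 [[252.7, 219.5], [252.9, 361.1]] [np.float64(32.1), np.float64(27.2)]
10 [[252.7, 221.7], [252.9, 365.3]] [np.float64(32.7), np.float64(27.7)]
```

In the tool's units: -290 mm / 500 = -0.58, -103 mm / 500 = -0.206, 0.42 rad / 1.5708 = 0.2674.

```bash
python3 -c "
from h import *
delta([560,-190,260])"
```

```text
tool [475.4 278.5 157.2] yawY 1.8349 tilt [ 0.0043  0.0017 -1.    ] shift [  40.2 -474.3 -103.3] rz None
```

{"api": "drive_effector", "payload": {
  "rows": [
    {"pos": [0, -0.12, -0.08], "finger_gap": 8},
    {"rotvec": [0, 0, 0.0637], "pos": [0, -0.24, -0.16], "finger_gap": 8},
    {"rotvec": [0, 0, 0.1273], "pos": [0, -0.36, -0.206], "finger_gap": 8},
    {"rotvec": [0, 0, 0.191], "pos": [0.04, -0.48, -0.206], "finger_gap": 8},
    {"rotvec": [0, 0, 0.2674], "pos": [0.06, -0.58, -0.206], "finger_gap": 8}
  ]
}}

```text
time_s: 5.12
tool_pos: [520.6, -3.7, 256.9]
tcp_rot: [0.08, 0.997, 0.0, -0.0]
force: [1.4, 0.7, -1.4]
finger_gap: 12.9
grip_force: 68.9
```

```bash
python3 -c "
from h import *
delta([560,-190,260],1.414)"
```

```text
tool [520.6  -3.7 256.9] yawY 1.4116 tilt [-1.e-03  2.e-04 -1.e+00] shift [ -68.5 -177.7   -3.2] rz -0.00244114988593358
```

In the tool's units: -178 mm / 500 = -0.356, -115 mm / 500 = -0.23.

{"api": "drive_effector", "payload": {
  "rows": [
    {"pos": [-0.04, -0.11, 0], "finger_gap": 8},
    {"pos": [-0.088, -0.23, 0], "finger_gap": 8},
    {"pos": [-0.136, -0.356, 0], "finger_gap": 8},
    {"pos": [-0.136, -0.356, 0], "finger_gap": 8},
    {"pos": [-0.136, -0.356, 0], "finger_gap": 8}
  ]
}}

```text
time_s: 5.75
tool_pos: [560.1, -188.6, 256.1]
tcp_rot: [0.079, 0.997, 0.001, -0.001]
force: [0.1, 0.1, -0.7]
finger_gap: 13.1
grip_force: 69.0
```

```bash
python3 - <<'E'
from h import *
delta([560,-190,260],1.414)
im,i=snap("wrist","w4");print(w2px(i,[[578,-292,36]]))
E
```

```text
tool [ 560.1 -188.6  256.1] yawY 1.4136 tilt [-0.0023  0.0014 -1.    ] shift [-0.1 -1.4 -3.9] rz -0.0004264619910387957
[[176.10880779 195.23177179]]
```

View pics/w4.png

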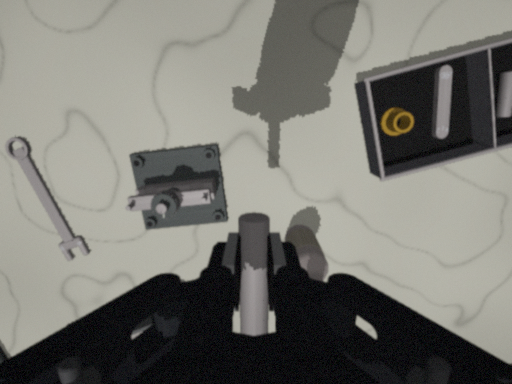

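Fixture at (178,187), turned slightly; strap across (130-212, 195); bottle (308,250); pin in the hand (254,270). I'll zoom in for accurate points.

Run:
```python
from h import *
im=cv2.imread("pics/w4.png")
c=im[135:240,120:240];c=cv2.convertScaleAbs(c,alpha=1.6);cv2.imwrite("pics/c4.png",cv2.resize(c,None,fx=5.5,fy=5.5,interpolation=cv2.INTER_CUBIC))
```

```text
(no output)
```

View pics/c4.png

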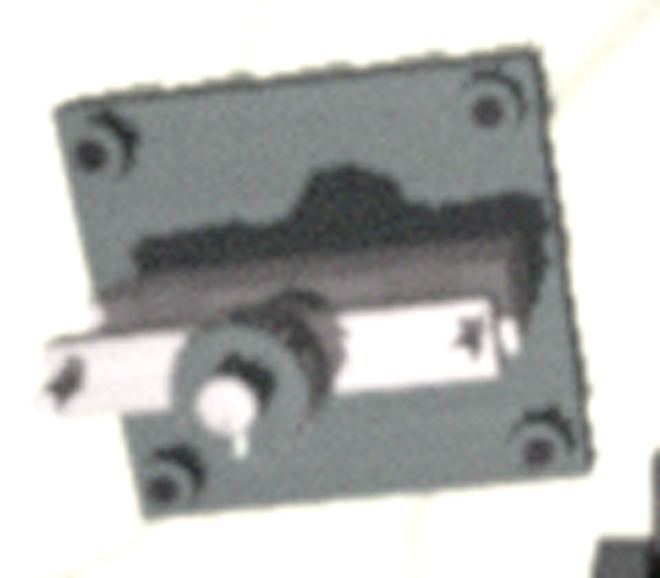

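Run:
```python
from h import *
i=np.load("pics/w4.npy",allow_pickle=True).item()
f=lambda L:(np.array(L,float)+.5)/5.5-.5+[120,135]
def rep(n,P):
    c=P.mean(0);a=P[1]-P[0];b=P[2]-P[3];y=a/np.linalg.norm(a)+b/np.linalg.norm(b);x=(P[3]-P[0])+(P[2]-P[1])
    print(n,c.round(1),'yaw from y',round(np.arctan2(-y[0],y[1]),4),'from x',round(np.arctan2(x[1],x[0]),4),[round(np.linalg.norm(P[k]-P[(k+1)%4]),1) for k in range(4)])
rep('plate',px2w(i,f([(55,105),(538,48),(592,467),(147,520)]),10))
rep('screws',px2w(i,f([(96,150),(492,105),(541,446),(170,484)]),17))
print('stud',px2w(i,f([(227,403)]),94),'strap corner right z62',px2w(i,f([(488,300),(497,375),(50,342)]),63))
```

Run:
```python
from h import *
delta([560,-190,260],1.414)
```

```text
plate [ 574.8 -292.6   10. ] yaw from y -0.038 from x -0.0567 [np.float64(118.3), np.float64(106.9), np.float64(117.2), np.float64(108.6)]
screws [ 575.1 -292.9   17. ] yaw from y -0.0485 from x -0.0515 [np.float64(96.0), np.float64(86.0), np.float64(95.1), np.float64(85.9)]
stud [[ 575.39200798 -293.47392267   94.        ]] strap corner right z62 [[ 570.16544243 -243.99299581   63.        ]
 [ 587.04614982 -245.42571952   63.        ]
 [ 564.36599265 -340.25182105   63.        ]]
tool [ 560.1 -187.7  256.6] yawY 1.4149 tilt [-0.0016  0.0012 -1.    ] shift [-0.2 -2.3 -3.4] rz 0.000881479860176615
```

```bash
python3 -c "
from h import *
delta([473.9,-257.6,70],1.519)"
```

```text
tool [ 560.1 -187.7  256.6] yawY 1.4149 tilt [-0.0016  0.0012 -1.    ] shift [ 74.  -82.6 186.7] rz -0.10411852013982337
```

In the tool's units: 187 mm / 500 = 0.374, 175 mm / 500 = 0.35, -0.104 rad / 1.5708 = -0.0662.

{"api": "drive_effector", "payload": {
  "rows": [
    {"rotvec": [0, 0, -0.0318], "pos": [0.06, -0.07, 0.06], "finger_gap": 8},
    {"rotvec": [0, 0, -0.0662], "pos": [0.12, -0.14, 0.14], "finger_gap": 8},
    {"rotvec": [0, 0, -0.0662], "pos": [0.148, -0.1652, 0.25], "finger_gap": 8},
    {"rotvec": [0, 0, -0.0662], "pos": [0.148, -0.1652, 0.35], "finger_gap": 8},
    {"rotvec": [0, 0, -0.0662], "pos": [0.148, -0.1652, 0.374], "finger_gap": 8}
  ]
}}

```text
time_s: 6.42
tool_pos: [473.2, -256.0, 68.5]
tcp_rot: [0.025, 1.0, 0.001, -0.002]
force: [0.1, 0.6, -0.5]
finger_gap: 12.8
grip_force: 69.0
```

{"api": "drive_effector", "payload": {
  "rows": [
    {"finger_gap": 8},
    {"finger_gap": 8}
  ]
}}

```text
time_s: 6.68
tool_pos: [475.9, -258.6, 72.5]
tcp_rot: [0.025, 1.0, -0.001, 0.001]
force: [0.9, 0.7, -0.7]
finger_gap: 12.8
grip_force: 69.0
```

Run:
```python
from h import *
delta([473.9,-257.6,37],1.519)
im,i=snap("wrist","w5");im2,i2=snap("side","s5");im3,i3=snap("scene","k5")
a=im
b=cv2.resize(im2[125:205,240:340],(640,512),interpolation=2)[:, :320*2]
cv2.imwrite("pics/w5b.png",cv2.convertScaleAbs(a,alpha=1.4))
```

```text
tool [ 475.9 -258.6   72.5] yawY 1.5201 tilt [ 0.0025 -0.0018 -1.    ] shift [ 2.1  1.  35.5] rz 0.0010697026991275393
```

View pics/w5b.png

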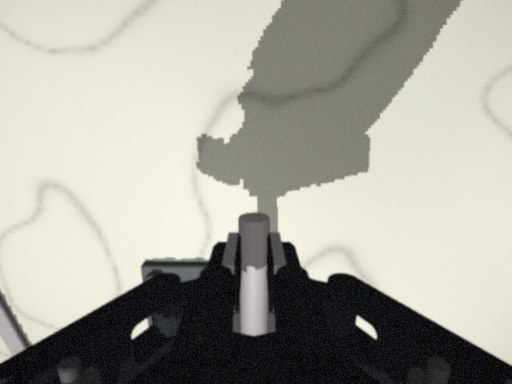

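Run:
```python
from h import *
im=cv2.imread("pics/w5.png").max(2).astype(int);i=np.load("pics/w5.npy",allow_pickle=True).item()
for v in range(256,276,2): print(v,im[v,134:160])
print(im[252:275,165],im[252:275,195])
ya=-.052;Rm=np.array([[np.cos(ya),-np.sin(ya)],[np.sin(ya),np.cos(ya)]])
print('pred',w2px(i,[np.r_[np.array([575.2,-293])+Rm@np.array([-55,t]),10] for t in(-60,-40,-20)]))
```

```text
256 [174 173 173 173 172 173 173 173 173 174 174 172 175 173 173 173 172 174
 172 172 174 174 171 173 173 175]
258 [172 172 174 172 172 173 173 174 174 173 169 166 166 163 163 164 166 163
 153 137 133 135 136 136 135 136]
260 [174 172 173 173 172 174 171 174 171 168 150 111  91  89  88  86  85  88
  84  85  86  91  92  94  93  93]
262 [173 173 171 173 173 172 170 171 159 124  76  42  31  31  27  35  29  28
  32  30  33  33  39  35  34  35]
264 [172 175 174 174 171 171 170 151 105  56  35  32  35  34  35  33  30  32
  35  33  32  33  38  30  34  24]
266 [173 172 173 174 172 169 152 101  59  56  52  52  58  54  53  52  56  56
  53  56  54  55  56  56  53  54]
268 [174 172 172 172 172 170 151 101  78  78  77  79  80  77  75  77  73  69
  72  68  74  72  67  70  66  69]
270 [171 171 172 173 172 170 159 116  85  79  80  82  81  77  80  81  74  64
  44  40  43  35  35  44  45  46]
272 [173 172 171 173 173 172 161 126  89  81  82  79  78  76  71  55  44  41
  34  24  26  29  31  26  24  34]
274 [171 172 171 172 173 172 163 133  92  78  77  79  68  53  39  33  31  30
  28  31  27  17  35  15  19  14]
[173 175 173 175 170 155 128 107  92  67  36  28  33  41  52  65  71  80
  79  77  64  34  22] [175 176 174 172 169 151 121 103  93  66  33  32  34  43  50  63  76  78
  78  79  80  79  78]
pred [[139.76995515 264.82728443]
 [165.04475112 265.01088967]
 [190.46076681 265.16017746]]
```

In the tool's units: 34 mm / 500 = 0.068, 30 mm / 500 = 0.06.

{"api": "drive_effector", "payload": {
  "rows": [
    {"pos": [0, 0, 0.06], "finger_gap": 8},
    {"pos": [0, 0, 0.068], "finger_gap": 8},
    {"pos": [0, 0, 0.068], "finger_gap": 8}
  ]
}}

```text
time_s: 7.2
tool_pos: [474.7, -258.6, 37.1]
tcp_rot: [0.026, 1.0, -0.0, 0.0]
force: [-0.4, -0.2, -0.5]
finger_gap: 12.8
grip_force: 69.0
```

```bash
python3 -c "
from h import *
delta([548.8,-261.6,37],1.519)
o=robot.get_obs();print(o['qvel'].round(3))
robot.camera('wrist');delta([548.8,-261.6,37],1.519)
robot.camera('wrist');delta([548.8,-261.6,37],1.519)"
```

```text
tool [ 474.7 -258.6   37.1] yawY 1.519 tilt [ 1.e-04 -0.e+00 -1.e+00] shift [-74.1   0.8   0.1] rz -3.3166994128919214e-05
[-0.001 -0.009  0.012  0.002  0.002 -0.001]
tool [ 475.  -258.8   37.5] yawY 1.5189 tilt [ 8.e-04 -6.e-04 -1.e+00] shift [-73.8   1.    0.5] rz -6.076370134233677e-05
tool [ 475.1 -258.8   37.5] yawY 1.519 tilt [ 1.e-03 -8.e-04 -1.e+00] shift [-73.8   1.1   0.6] rz -5.588646404985909e-06
```

In the tool's units: -40 mm / 500 = -0.08, -34 mm / 500 = -0.068.

{"api": "drive_effector", "payload": {
  "rows": [
    {"pos": [-0.02, 0.002, 0], "finger_gap": 8},
    {"pos": [-0.044, 0.002, 0], "finger_gap": 8},
    {"pos": [-0.068, 0.002, 0], "finger_gap": 8},
    {"pos": [-0.08, 0.002, 0], "finger_gap": 8}
  ]
}}

```text
time_s: 7.8
tool_pos: [515.7, -259.5, 36.4]
tcp_rot: [0.026, 1.0, -0.0, 0.0]
force: [0.6, -0.2, -1.1]
finger_gap: 13.2
grip_force: 69.0
```

Run:
```python
from h import *
delta([548.8,-261.6,37],1.519)
im2,i2=snap("side","s6");im,i=snap("scene","k6")
c=np.hstack([cv2.resize(x,(390,390),interpolation=2) for x in (im[220:300,120:200],im2[135:195,255:315])]);cv2.imwrite("pics/c6.png",cv2.convertScaleAbs(c,alpha=1.4))
```

```text
tool [ 515.7 -259.5   36.4] yawY 1.5195 tilt [ 2.e-04 -0.e+00 -1.e+00] shift [-33.2  -0.4  -0.6] rz 0.0005170113401138376
```

View pics/c6.png

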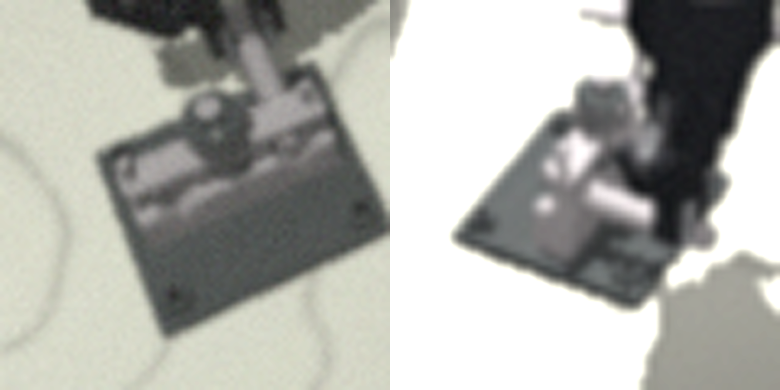

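Both views show the pin pointing into the left groove under the strap, and no contact force so far. I'll keep sliding it in.

In the tool's units: -31 mm / 500 = -0.062, -28 mm / 500 = -0.056.

{"api": "drive_effector", "payload": {
  "rows": [
    {"pos": [-0.02, 0, 0], "finger_gap": 8},
    {"pos": [-0.04, 0, 0], "finger_gap": 8},
    {"pos": [-0.056, 0, 0], "finger_gap": 8},
    {"pos": [-0.062, 0, 0], "finger_gap": 8},
    {"pos": [-0.062, 0, 0], "finger_gap": 8}
  ]
}}

```text
time_s: 8.52
tool_pos: [545.6, -261.0, 36.4]
tcp_rot: [0.026, 1.0, 0.0, -0.0]
force: [-0.2, -0.2, -2.2]
finger_gap: 13.2
grip_force: 69.0
```

```bash
python3 -c "
from h import *
delta([548.8,-261.6,33.6],1.519);print(robot.get_obs()['force'],robot.get_obs()['moment'])"
```

```text
tool [ 545.6 -261.    36.4] yawY 1.5192 tilt [-3.e-04  1.e-04 -1.e+00] shift [-3.2 -0.4  2.8] rz 0.00021757503224639763
[-0.21836151 -0.20302009 -2.16094898] [ 0.064787    0.09001572 -0.00221534]
```

Lower until the force rises.

In the tool's units: 2.3 mm / 500 = 0.0046, 2 mm / 500 = 0.004.

{"api": "drive_effector", "payload": {
  "rows": [
    {"pos": [0, 0, 0.002], "finger_gap": 8},
    {"pos": [0, 0, 0.004], "finger_gap": 8},
    {"pos": [0, 0, 0.0046], "finger_gap": 8},
    {"pos": [0, 0, 0.0046], "finger_gap": 8}
  ]
}}

```text
time_s: 9.02
tool_pos: [545.6, -261.6, 34.7]
tcp_rot: [0.026, 1.0, -0.0, 0.0]
force: [-2.0, -2.0, 4.3]
finger_gap: 12.8
grip_force: 69.4
```

```bash
python3 -c "
from h import *
delta([548.8,-261.6,33.6],1.519);print(robot.get_obs()['force'],robot.get_obs()['moment'])"
```

```text
tool [ 545.6 -261.6   34.7] yawY 1.5186 tilt [ 4.e-04 -9.e-04 -1.e+00] shift [-3.2  0.1  1.1] rz -0.00038809293916486354
[-1.96384986 -2.04465895  4.28751643] [-0.50943902  0.30892846 -0.07255011]
```

In the tool's units: 1 mm / 500 = 0.002, 0.6 mm / 500 = 0.0012.

{"api": "drive_effector", "payload": {
  "rows": [
    {"pos": [0, -0.0006, 0.0012], "finger_gap": 8},
    {"pos": [0, -0.0006, 0.002], "finger_gap": 8},
    {"pos": [0, -0.0006, 0.002], "finger_gap": 8}
  ]
}}

```text
time_s: 9.4
tool_pos: [545.8, -262.1, 33.9]
tcp_rot: [0.026, 1.0, -0.001, 0.0]
force: [-2.8, -3.5, 6.7]
finger_gap: 13.0
grip_force: 69.9
```

```bash
python3 -c "
from h import *
delta([548.8,-261.6,33.6],1.519);print(robot.get_obs()['force'])"
```

```text
tool [ 545.8 -262.1   33.9] yawY 1.5186 tilt [ 8.0e-04 -1.4e-03 -1.0e+00] shift [-3.   0.6  0.3] rz -0.0003826125379762235
[-2.75343304 -3.46313251  6.73680145]
```

{"api": "drive_effector", "payload": {
  "rows": [
    {"finger_gap": 30},
    {"finger_gap": 30},
    {"finger_gap": 30}
  ]
}}

```text
time_s: 9.78
tool_pos: [545.4, -261.1, 32.9]
tcp_rot: [0.026, 1.0, 0.0, -0.0]
force: [0.4, -0.3, 1.3]
finger_gap: 30.1
grip_force: 0.0
```

{"api": "drive_effector", "payload": {
  "rows": [
    {"pos": [0.02, 0, -0.06], "finger_gap": 30},
    {"pos": [0.05, 0, -0.16], "finger_gap": 30},
    {"pos": [0.08, 0, -0.26], "finger_gap": 30},
    {"pos": [0.12, 0.04, -0.36], "finger_gap": 30}
  ]
}}

```text
time_s: 10.28
tool_pos: [486.2, -238.7, 214.5]
tcp_rot: [0.026, 1.0, 0.0, -0.0]
force: [0.5, -0.3, 0.3]
finger_gap: 30.1
grip_force: 0.0
```

Run:
```python
from h import *
im,i=snap("wrist","w7")
delta([560,-190,260],1.519)
```

```text
tool [ 485.6 -236.8  221.5] yawY 1.5191 tilt [ 0.0058 -0.0035 -1.    ] shift [-72.1  50.5 -38.3] rz 0.0001117353148638589
```

View pics/w7.png

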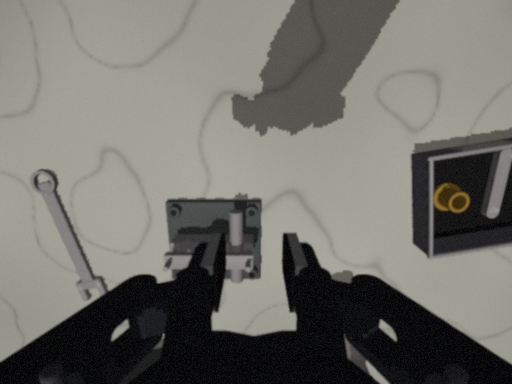

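Pin 1 lies in the left groove (237,208)-(237,281) and sticks out on both sides. I'll check that against the expected ends and then set the move to pin 2.

Run:
```python
from h import *
im=cv2.imread("pics/w7.png").max(2).astype(int);i=np.load("pics/w7.npy",allow_pickle=True).item()
ax=np.array([np.cos(-.052),np.sin(-.052),0]);c=np.array([576.8,-262.6,38])
print('exp ends -3/0',w2px(i,[c+ax*s for s in(-48,42,-45,45)]).round(1).tolist(),'axis -30,-17',w2px(i,[c+ax*s for s in(-35,-17)]))
print(im[200:218,238],im[272:290,238]);print(im[220,226:250],im[230,226:250])
delta([497.4-28,347.9,60],np.pi/2-.025)
```

```text
exp ends -3/0 [[236.8, 213.5], [238.1, 281.9], [236.8, 216.0], [238.2, 284.1]] axis -30,-17 [[236.99537254 224.0581777 ]
 [237.26673886 238.27027201]]
[ 47  32  37  36  34  37  32  39  33  43  50  56  68  99 121 130 127 129] [126 126 123 124 125 125 127 126 127 125 134 147 160 163 164 164 163 162]
[ 45  56  65  85 104 118 128 133 138 138 135 135 129 118 108  90  65  46
  37  50  69  72  79  74] [ 34  38  47  67 100 120 124 130 135 137 135 133 128 120 109  92  69  43
  34  38  39  34  36  32]
tool [ 485.6 -236.8  221.5] yawY 1.5191 tilt [ 0.0058 -0.0035 -1.    ] shift [ 47.4 583.6 159.3] rz -0.026684591480032882
```

The manual's scale: shifts go in shares of 0.5 m and turns go in shares of pi/2 rad. Converting my numbers, 300 mm / 500 = 0.6, 240 mm / 500 = 0.48, -0.03 rad / 1.5708 = -0.0191.

{"api": "drive_effector", "payload": {
  "rows": [
    {"pos": [0.02, 0.12, 0], "finger_gap": 30},
    {"pos": [0.04, 0.24, 0], "finger_gap": 30},
    {"rotvec": [0, 0, -0.0191], "pos": [0.06, 0.36, 0], "finger_gap": 30},
    {"rotvec": [0, 0, -0.0191], "pos": [0.08, 0.48, 0], "finger_gap": 30},
    {"rotvec": [0, 0, -0.0191], "pos": [0.094, 0.6, 0], "finger_gap": 30}
  ],
  "quiet": true
}}

```text
ok
```

{"api": "drive_effector", "payload": {
  "rows": [
    {"pos": [0, 0.12, 0], "finger_gap": 30},
    {"pos": [0, 0.24, 0.04], "finger_gap": 30},
    {"pos": [0, 0.36, 0.1], "finger_gap": 30},
    {"pos": [0, 0.48, 0.16], "finger_gap": 30},
    {"pos": [0, 0.56, 0.22], "finger_gap": 30}
  ]
}}

```text
time_s: 11.58
tool_pos: [461.2, 346.1, 102.4]
tcp_rot: [0.01, 1.0, 0.0, 0.0]
force: [-0.2, -1.4, 0.8]
finger_gap: 30.2
grip_force: 0.0
```

{"api": "drive_effector", "payload": {
  "rows": [
    {"finger_gap": 30},
    {"finger_gap": 30}
  ]
}}

```text
time_s: 11.82
tool_pos: [461.1, 343.5, 103.2]
tcp_rot: [0.011, 1.0, -0.0, -0.0]
force: [0.0, -0.2, -0.8]
finger_gap: 30.3
grip_force: 0.0
```

Run:
```python
from h import *
delta([497.4-28,347.9,5],np.pi/2-.025)
im,i=snap("wrist","w8")
print(w2px(i,[[497.4+s,347.2-.025*s,11] for s in(-45,0,45)]).round(1).tolist())
g=im.max(2).astype(int)
m=((g>85)*255).astype(np.uint8)
for v in range(150,300,12): print(v,g[v,215:300:3])
```

```text
tool [461.1 343.5 103.2] yawY 1.5497 tilt [-6.e-04 -5.e-04 -1.e+00] shift [-8.2  4.6 98.2] rz 0.003952850680460918
[[259.0, 188.1], [258.5, 238.3], [258.1, 283.6]]
150 [136 135 135 136 135 133 135 134 136 137 134 134 133 137 136 134 134 136
 135 134 133 133 135 136 136 137 134 134 134]
162 [134 136 133 134 130 127 121 112 109 104 100  85  71  66  64  61  60  60
  64  63  64  66  72  84  89  98 103 107 112]
174 [118 116 118 112 113 111 108 106 101  93  87  78  62  55  59  47  42  40
  40  37  35  32  35  31  23  25  26  34  33]
186 [41 39 37 39 43 37 38 38 43 39 39 42 65 83 80 80 76 71 45 41 44 41 40 41
 37 45 40 40 46]
198 [ 39  40  42  40  37  42  41  42  39  43  42  42 139 168 194 199 179 146
  61  36  38  38  42  39  38  44  39  45  40]
210 [ 43  41  41  42  37  41  38  38  40  41  40  46 140 165 195 194 174 141

[... 177 characters left out ...]
  78  44  17  39  42  43  46  40  46  45  42 143 173 190 182 167 133
  33  38  37  39  37  25  63  81  79  71  36]
246 [ 79  42  24  18  45  46  41  39  37  38  43  46 143 174 188 179 163 127
  41  38  37  43  41   4  13  67  80  77  80]
258 [ 38  19  16  23  35  42  44  36  40  39  41  38 144 175 184 175 162 119
  46  38  41  41  35  22  23  19  60  82  80]
270 [ 24  25  19  27  38  39  37  37  47  43  40  46 147 172 182 173 158 109
  35  40  40  34  34  21  23  28  30 100  80]
282 [ 33  23  20  24  38  26  17  20  23  25  20  20 142 169 177 171 155  94
  14  26  28  26  27  28  18  23  25  25  27]
294 [24 22 30 61 59 64 65 62 65 60 63 60 57 58 60 64 59 59 63 65 61 61 63 61
 25 20 24 28 23]
```

In the tool's units: 97 mm / 500 = 0.194, -8.2 mm / 500 = -0.0164.

{"api": "drive_effector", "payload": {
  "rows": [
    {"pos": [-0.0164, 0.0092, 0.06], "finger_gap": 30},
    {"pos": [-0.0164, 0.0092, 0.13], "finger_gap": 30},
    {"pos": [-0.0164, 0.0092, 0.18], "finger_gap": 30},
    {"pos": [-0.0164, 0.0092, 0.194], "finger_gap": 30},
    {"pos": [-0.0164, 0.0092, 0.194], "finger_gap": 30}
  ]
}}

```text
time_s: 12.5
tool_pos: [470.3, 347.5, 7.2]
tcp_rot: [0.011, 1.0, 0.0, 0.0]
force: [0.1, 0.8, 0.7]
finger_gap: 30.0
grip_force: 0.0
```

{"api": "drive_effector", "payload": {
  "rows": [
    {"finger_gap": 8},
    {"finger_gap": 8},
    {"finger_gap": 8},
    {"finger_gap": 8}
  ],
  "force": 70
}}

```text
time_s: 13.0
tool_pos: [470.6, 348.2, 8.0]
tcp_rot: [0.011, 1.0, 0.0, 0.001]
force: [-0.6, -1.7, 7.0]
finger_gap: 13.2
grip_force: 68.4
```

{"api": "drive_effector", "payload": {
  "rows": [
    {"pos": [0, 0, -0.08], "finger_gap": 8},
    {"pos": [0, 0, -0.18], "finger_gap": 8},
    {"pos": [0, 0, -0.28], "finger_gap": 8},
    {"pos": [0, 0, -0.28], "finger_gap": 8},
    {"pos": [0, 0, -0.28], "finger_gap": 8}
  ]
}}

```text
time_s: 13.62
tool_pos: [469.3, 347.9, 146.1]
tcp_rot: [0.011, 1.0, 0.0, 0.0]
force: [-1.0, 0.0, -2.7]
finger_gap: 12.9
grip_force: 68.6
```

Run:
```python
from h import *
im,i=snap("wrist","w9")
g=im.max(2).astype(int)
print(g[205:228:2,254],g[218,232:280:2],g[300,232:280:2],g[330,232:280:2])
delta([475,-322.5,150],1.519)
```

```text
[ 41  36  35  54  78  83  85  84  87 108 110 106] [39 46 39 58 85 84 87 82 83 84 86 84 83 84 84 87 79 82 82 49 34 32 26 33] [ 23  25  32  35 113 148 159 171 177 183 186 185 174 170 165 154 135 117
  76  29  26  26  21  24] [115 198 203 203 152 150 158 168 175 176 178 177 167 164 159 147 127 117
 201 209 204 190  49  21]
tool [469.1 347.7 145.4] yawY 1.549 tilt [-1.3e-03 -7.0e-04 -1.0e+00] shift [ -20.5 -669.9   -4.2] rz 0.030035157448495164
```

In the tool's units: -300 mm / 500 = -0.6, -240 mm / 500 = -0.48, 0.03 rad / 1.5708 = 0.0191.

{"api": "drive_effector", "payload": {
  "rows": [
    {"pos": [0, -0.12, 0], "finger_gap": 8},
    {"rotvec": [0, 0, 0.0064], "pos": [0, -0.24, 0], "finger_gap": 8},
    {"rotvec": [0, 0, 0.0127], "pos": [0, -0.36, 0], "finger_gap": 8},
    {"rotvec": [0, 0, 0.0191], "pos": [0, -0.48, 0], "finger_gap": 8},
    {"rotvec": [0, 0, 0.0191], "pos": [0, -0.6, 0], "finger_gap": 8}
  ],
  "quiet": true
}}

```text
ok
```

{"api": "drive_effector", "payload": {
  "rows": [
    {"pos": [0, -0.12, 0], "finger_gap": 8},
    {"pos": [0, -0.24, 0], "finger_gap": 8},
    {"pos": [0, -0.36, 0], "finger_gap": 8},
    {"pos": [0, -0.48, 0], "finger_gap": 8},
    {"pos": [0, -0.6, 0], "finger_gap": 8}
  ]
}}

```text
time_s: 14.92
tool_pos: [446.6, -253.1, 144.9]
tcp_rot: [0.026, 1.0, 0.001, -0.001]
force: [1.4, 0.0, -1.2]
finger_gap: 12.7
grip_force: 68.7
```

```bash
python3 -c "
from h import *
delta([468.7,-318.4,70],1.519)"
```

```text
tool [ 446.6 -253.1  144.9] yawY 1.5188 tilt [-0.0018  0.0016 -1.    ] shift [-25.6 -64.2  74.7] rz -0.00022473453695415202
```

In the tool's units: 107 mm / 500 = 0.214, 95 mm / 500 = 0.19.

{"api": "drive_effector", "payload": {
  "rows": [
    {"pos": [-0.024, -0.07, 0.06], "finger_gap": 8},
    {"pos": [-0.05, -0.128, 0.13], "finger_gap": 8},
    {"pos": [-0.05, -0.128, 0.19], "finger_gap": 8},
    {"pos": [-0.05, -0.128, 0.214], "finger_gap": 8},
    {"pos": [-0.05, -0.128, 0.214], "finger_gap": 8}
  ]
}}

```text
time_s: 15.55
tool_pos: [468.7, -315.9, 38.4]
tcp_rot: [0.026, 1.0, 0.001, -0.001]
force: [-0.4, 0.3, -1.2]
finger_gap: 13.0
grip_force: 68.7
```

{"api": "drive_effector", "payload": {
  "rows": [
    {"finger_gap": 8}
  ]
}}

```text
time_s: 15.68
tool_pos: [469.7, -316.7, 40.3]
tcp_rot: [0.026, 1.0, -0.0, 0.001]
force: [0.3, 0.6, -1.3]
finger_gap: 12.8
grip_force: 68.7
```

Run:
```python
from h import *
robot.camera('wrist')
delta([468.7,-318.4,38],1.519)
im,i=snap("wrist","w10")
g=im.max(2).astype(int)
ya=-.052;Rm=np.array([[np.cos(ya),-np.sin(ya)],[np.sin(ya),np.cos(ya)]])
print('pred',w2px(i,[np.r_[np.array([575.2,-293])+Rm@np.array([-55,t]),10] for t in(-60,0,60)]).round(1).tolist())
print(g[250:280:2,180],g[250:280:2,330])
for v in (280,290): print(g[v,150:240:4],g[v,280:380:4])
```

```text
tool [ 469.8 -316.8   40.5] yawY 1.5195 tilt [ 0.0014 -0.0013 -1.    ] shift [ 1.  -1.6  2.5] rz 0.0005080892896371925
pred [[208.0, 293.4], [296.2, 293.5], [383.7, 293.0]]
[177 177 176 176 175 176 175 175 176 177 175 175 175 156 117] [178 178 179 178 177 179 178 180 178 178 179 177 137  43  20]
[ 10  14  13  21  21  20  20   8 163 154 114  57   7  10  14  18  16  20
  24  14  16  10  16] [ 14  17  17  21  19  21  11   7  37 102 145 168  42  18   6  16   5   5
  16  22  72 170 176 175 174]
[21 22 12 10  8 21 12 22 13 12 19 21 21 18 23 15 21 19 20 18 16 17 14] [17 14 15 22 17  4 12  7 18 12 11 21 16 15 13 22 19 19 18 13 11 24 21 18
 24]
```

In the tool's units: -40 mm / 500 = -0.08, -34 mm / 500 = -0.068.

{"api": "drive_effector", "payload": {
  "rows": [
    {"pos": [0, -0.003, 0.0044], "finger_gap": 8},
    {"pos": [-0.02, -0.003, 0.0044], "finger_gap": 8},
    {"pos": [-0.044, -0.003, 0.0044], "finger_gap": 8},
    {"pos": [-0.068, -0.003, 0.0044], "finger_gap": 8},
    {"pos": [-0.08, -0.003, 0.0044], "finger_gap": 8}
  ]
}}

```text
time_s: 16.4
tool_pos: [510.2, -320.2, 36.9]
tcp_rot: [0.026, 1.0, 0.0, 0.0]
force: [0.2, 1.0, -1.6]
finger_gap: 12.7
grip_force: 68.7
```

Run:
```python
from h import *
delta([542.6,-322.2,38],1.519)
im2,i2=snap("side","s11");im,i=snap("scene","k11")
c=np.hstack([cv2.resize(x,(390,390),interpolation=2) for x in (im[220:300,120:200],im2[135:195,255:315])]);cv2.imwrite("pics/c11.png",cv2.convertScaleAbs(c,alpha=1.4))
```

```text
tool [ 510.2 -320.2   36.9] yawY 1.5196 tilt [ 1.e-04  0.e+00 -1.e+00] shift [-32.5  -0.3  -1.1] rz 0.0006167482878354225
```

View pics/c11.png

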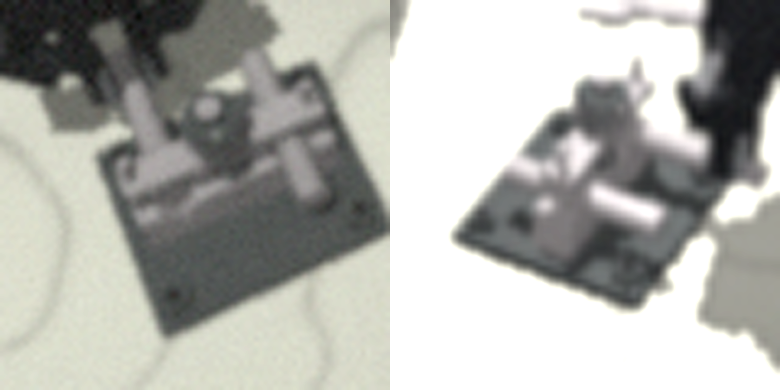

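Pin 1 is through the left groove, and pin 2 is entering the right one without contact. I'll finish the slide and lower it.

In the tool's units: -32.5 mm / 500 = -0.065, -28 mm / 500 = -0.056.

{"api": "drive_effector", "payload": {
  "rows": [
    {"pos": [-0.02, 0, -0.001], "finger_gap": 8},
    {"pos": [-0.04, 0, -0.001], "finger_gap": 8},
    {"pos": [-0.056, 0, -0.001], "finger_gap": 8},
    {"pos": [-0.065, 0, -0.001], "finger_gap": 8},
    {"pos": [-0.065, 0, -0.001], "finger_gap": 8}
  ]
}}

```text
time_s: 17.12
tool_pos: [541.8, -321.9, 37.4]
tcp_rot: [0.026, 1.0, 0.0, -0.0]
force: [0.1, -0.1, -0.9]
finger_gap: 12.9
grip_force: 68.7
```

{"api": "drive_effector", "payload": {
  "rows": [
    {"pos": [0, 0, 0.002], "finger_gap": 8},
    {"pos": [0, 0, 0.004], "finger_gap": 8},
    {"pos": [0, 0, 0.006], "finger_gap": 8},
    {"pos": [0, 0, 0.006], "finger_gap": 8}
  ]
}}

```text
time_s: 17.62
tool_pos: [541.6, -322.4, 35.0]
tcp_rot: [0.026, 1.0, -0.0, 0.0]
force: [-1.2, -2.1, 3.6]
finger_gap: 13.0
grip_force: 69.1
```

```bash
python3 -c "
from h import *
delta([542.6,-322.2,34],1.519);print(robot.get_obs()['force'],robot.get_obs()['moment'])"
```

```text
tool [ 541.6 -322.4   35. ] yawY 1.5186 tilt [ 5.e-04 -1.e-03 -1.e+00] shift [-1.   0.3  1. ] rz -0.00037961254787544085
[-1.22806143 -2.12517199  3.60926645] [-0.44952079  0.25680272 -0.05711376]
```

In the tool's units: 1 mm / 500 = 0.002, -0.2 mm / 500 = -0.0004.

{"api": "drive_effector", "payload": {
  "rows": [
    {"pos": [0, -0.0004, 0.002], "finger_gap": 8},
    {"pos": [0, -0.0004, 0.002], "finger_gap": 8},
    {"pos": [0, -0.0004, 0.002], "finger_gap": 32},
    {"pos": [0, -0.0004, 0.002], "finger_gap": 32},
    {"pos": [0, -0.0004, 0.002], "finger_gap": 32}
  ]
}}

```text
time_s: 18.25
tool_pos: [541.5, -321.9, 33.3]
tcp_rot: [0.026, 1.0, 0.0, -0.0]
force: [0.2, -0.3, 0.1]
finger_gap: 32.1
grip_force: 0.0
```

{"api": "drive_effector", "payload": {
  "rows": [
    {"pos": [0.02, 0, -0.06], "finger_gap": 42},
    {"pos": [0.04, 0, -0.16], "finger_gap": 42},
    {"pos": [0.04, 0.06, -0.26], "finger_gap": 42},
    {"pos": [0, 0.12, -0.36], "finger_gap": 42},
    {"pos": [-0.04, 0.18, -0.36], "finger_gap": 42}
  ]
}}

```text
time_s: 18.88
tool_pos: [567.9, -233.2, 218.2]
tcp_rot: [0.026, 1.0, -0.002, 0.003]
force: [0.4, 0.5, -0.7]
finger_gap: 42.0
grip_force: 0.0
```

{"api": "drive_effector", "payload": {
  "rows": [
    {"pos": [-0.02, 0.04, 0], "finger_gap": 42},
    {"pos": [-0.02, 0.04, 0], "finger_gap": 42}
  ]
}}

```text
time_s: 19.12
tool_pos: [577.3, -212.4, 212.6]
tcp_rot: [0.025, 1.0, 0.0, -0.001]
force: [-0.3, 0.1, -0.1]
finger_gap: 42.2
grip_force: 0.0
```

Run:
```python
from h import *
im,i=snap("wrist","w12");delta([575.2,-293.4,130]);print(robot.get_obs()['joints'].round(2))
u,v=w2px(i,[[575.2,-293.4,60]])[0].astype(int);print(u,v)
u0=max(u-50,0);v0=v-50
c=im[v0:v0+100,u0:u0+120];print(u0,v0);cv2.imwrite("pics/c12.png",cv2.resize(cv2.convertScaleAbs(c,alpha=1.5),None,fx=5.5,fy=5.5,interpolation=2))
```

```text
tool [ 576.9 -213.3  212.5] yawY 1.5203 tilt [-1.8e-03  7.0e-04 -1.0e+00] shift [ -2.5 -80.1  82.5] rz None
[-0.49  0.38  0.15  1.34 -0.   -0.44]
174 183
124 133
```

View pics/c12.png

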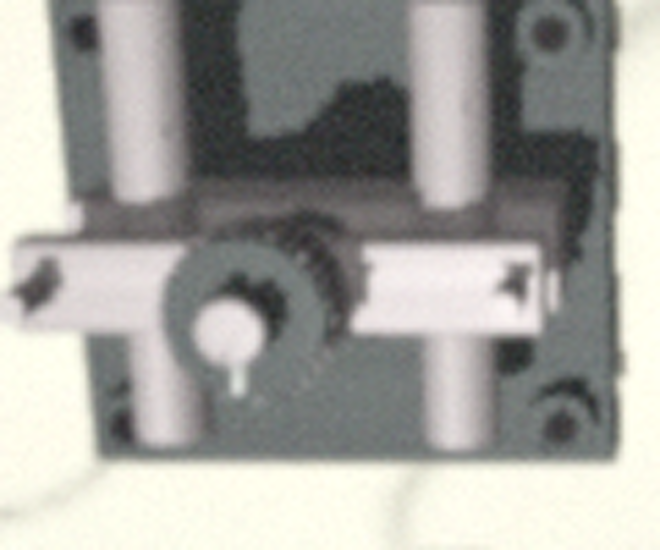

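Both pins lie under the strap in their grooves (crop ends at (165,440) and (460,445)), with the nut at about (247,312). Now numbers for the nut axis and the pin ends.

Run:
```python
from h import *
im=cv2.imread("pics/w12.png").max(2).astype(int);i=np.load("pics/w12.npy",allow_pickle=True).item()
f=lambda L:(np.array(L,float)+.5)/5.5-.5+[124,133]
print('stud',px2w(i,f([(230,330)]),94).round(1),'nut',px2w(i,f([(246,314)]),85).round(1))
print('dia',np.ptp(px2w(i,f([(164,314),(329,314)]),85)[:,1]))
far=px2w(i,f([(167,440),(461,442)]),38);print('far',far.round(1))
for u in (149,204): print(im[95:140,u])
ya=-.052;Rm=np.array([[np.cos(ya),-np.sin(ya)],[np.sin(ya),np.cos(ya)]])
for c in ((575.2,-293.4),):
  print(w2px(i,[np.r_[np.array(c)+Rm@np.array([s,t]),38] for t in(-30,30) for s in(-45,45)]).round(1).tolist())
```

```text
stud [[ 575.5 -293.6   94. ]] nut [[ 575.2 -293.3   85. ]]
dia 28.706118464221788
far [[ 613.3 -328.3   38. ]
 [ 616.7 -266.9   38. ]]
[168 168 169 171 170 169 168 172 167 169 168 170 168 170 169 169 169 171
 170 170 168 168 169 173 169 170 169 171 169 166 157 120  80  63  65  75
  79  96 126 133 134 135 135 136 134]
[171 170 171 171 170 171 172 169 172 169 171 171 172 170 171 170 171 170
 171 170 171 171 170 171 170 170 172 171 169 170 154 118  87  62  67  76
  76  91 116 133 137 139 137 140 138]
[[149.4, 137.5], [156.8, 216.8], [205.4, 137.4], [208.8, 217.0]]
```

In the tool's units: 82 mm / 500 = 0.164, -2.5 mm / 500 = -0.005, -0.9 rad / 1.5708 = -0.573.

{"api": "drive_effector", "payload": {
  "rows": [
    {"rotvec": [0, 0, -0.1146], "pos": [0, -0.06, 0.04], "finger_gap": 42},
    {"rotvec": [0, 0, -0.2292], "pos": [-0.002, -0.12, 0.08], "finger_gap": 42},
    {"rotvec": [0, 0, -0.3438], "pos": [-0.005, -0.16, 0.12], "finger_gap": 42},
    {"rotvec": [0, 0, -0.4584], "pos": [-0.005, -0.16, 0.15], "finger_gap": 42},
    {"rotvec": [0, 0, -0.573], "pos": [-0.005, -0.16, 0.164], "finger_gap": 42}
  ],
  "quiet": true
}}

```text
ok
```

{"api": "drive_effector", "payload": {
  "rows": [
    {"rotvec": [0, 0, -0.1146], "finger_gap": 42},
    {"rotvec": [0, 0, -0.2292], "finger_gap": 42},
    {"rotvec": [0, 0, -0.3438], "finger_gap": 42},
    {"rotvec": [0, 0, -0.4584], "finger_gap": 42},
    {"rotvec": [0, 0, -0.573], "finger_gap": 42}
  ],
  "quiet": true
}}

```text
ok
```

{"api": "drive_effector", "payload": {
  "rows": [
    {"rotvec": [0, 0, -0.1146], "finger_gap": 42},
    {"rotvec": [0, 0, -0.2292], "finger_gap": 42},
    {"rotvec": [0, 0, -0.3183], "finger_gap": 42},
    {"rotvec": [0, 0, -0.3183], "finger_gap": 42},
    {"rotvec": [0, 0, -0.3183], "finger_gap": 42}
  ]
}}

```text
time_s: 21.05
tool_pos: [575.1, -294.4, 131.2]
tcp_rot: [0.901, -0.434, -0.0, -0.0]
force: [-0.1, -0.5, 0.5]
finger_gap: 42.1
grip_force: 0.0
```

```bash
python3 -c "
from h import *
delta([575.3,-293.4,69]);print(robot.get_obs()['joints'].round(2))"
```

```text
tool [ 575.1 -294.4  131.2] yawY -2.4681 tilt [-6.e-04  3.e-04 -1.e+00] shift [-0.6 -0.8 62.2] rz None
[-0.6   0.46  0.08  1.18 -0.   -2.85]
```

In the tool's units: 61.5 mm / 500 = 0.123, 50 mm / 500 = 0.1.

{"api": "drive_effector", "payload": {
  "rows": [
    {"pos": [-0.0012, -0.0016, 0.05], "finger_gap": 42},
    {"pos": [-0.0012, -0.0016, 0.1], "finger_gap": 42},
    {"pos": [-0.0012, -0.0016, 0.123], "finger_gap": 42},
    {"pos": [-0.0012, -0.0016, 0.123], "finger_gap": 42},
    {"pos": [-0.0012, -0.0016, 0.123], "finger_gap": 42}
  ]
}}

```text
time_s: 21.68
tool_pos: [576.2, -293.2, 71.0]
tcp_rot: [0.902, -0.432, 0.001, 0.0]
force: [-0.8, -0.2, 0.0]
finger_gap: 41.9
grip_force: 0.0
```

{"api": "drive_effector", "payload": {
  "rows": [
    {"finger_gap": 20},
    {"finger_gap": 20},
    {"finger_gap": 20},
    {"finger_gap": 20}
  ],
  "force": 80
}}

```text
time_s: 22.18
tool_pos: [575.8, -293.6, 71.6]
tcp_rot: [0.902, -0.432, 0.001, 0.001]
force: [-3.6, -1.8, 6.0]
finger_gap: 26.6
grip_force: 78.4
```

```bash
python3 -c "
from h import *
delta([575.3,-293.4,69])"
```

```text
tool [ 575.8 -293.6   71.6] yawY -2.4647 tilt [ 0.001 -0.002 -1.   ] shift [-0.5  0.3  2.6] rz None
```

In the tool's units: 1.15 mm / 500 = 0.0023, 0.92 mm / 500 = 0.0018, 0.9 rad / 1.5708 = 0.573.

{"api": "drive_effector", "payload": {
  "rows": [
    {"rotvec": [0, 0, 0.1146], "pos": [0, 0, 0.0005], "finger_gap": 20},
    {"rotvec": [0, 0, 0.2292], "pos": [0, 0, 0.0009], "finger_gap": 20},
    {"rotvec": [0, 0, 0.3438], "pos": [0, 0, 0.0014], "finger_gap": 20},
    {"rotvec": [0, 0, 0.4584], "pos": [0, 0, 0.0018], "finger_gap": 20},
    {"rotvec": [0, 0, 0.573], "pos": [0, 0, 0.0023], "finger_gap": 20}
  ]
}}

```text
time_s: 22.8
tool_pos: [576.7, -293.5, 70.5]
tcp_rot: [-0.622, 0.783, -0.001, 0.0]
force: [0.4, 0.2, 4.5]
finger_gap: 26.6
grip_force: 78.5
```

{"api": "drive_effector", "payload": {
  "rows": [
    {"rotvec": [0, 0, 0.1146], "pos": [0, 0, 0.0005], "finger_gap": 20},
    {"rotvec": [0, 0, 0.2292], "pos": [0, 0, 0.0009], "finger_gap": 20},
    {"rotvec": [0, 0, 0.3438], "pos": [0, 0, 0.0014], "finger_gap": 20},
    {"rotvec": [0, 0, 0.4584], "pos": [0, 0, 0.0018], "finger_gap": 20},
    {"rotvec": [0, 0, 0.573], "pos": [0, 0, 0.0023], "finger_gap": 20}
  ]
}}

```text
time_s: 23.42
tool_pos: [577.3, -294.0, 69.4]
tcp_rot: [-0.219, 0.976, -0.002, 0.002]
force: [3.3, -2.8, 1.7]
finger_gap: 26.4
grip_force: 78.6
```

```bash
python3 -c "
from h import *
delta([575.3,-293.4,69]);o=robot.get_obs();print(o['moment'],o['joints'][5])"
```

```text
tool [ 577.3 -294.    69.4] yawY 2.0129 tilt [ 0.0038 -0.0027 -1.    ] shift [1.6 1.4 0.4] rz None
[-0.6791465  -0.6923959   0.04795162] -1.0425018291378936
```

In the tool's units: 1.15 mm / 500 = 0.0023, 0.92 mm / 500 = 0.0018, 0.9 rad / 1.5708 = 0.573.

{"api": "drive_effector", "payload": {
  "rows": [
    {"rotvec": [0, 0, 0.1146], "pos": [0, 0, 0.0005], "finger_gap": 20},
    {"rotvec": [0, 0, 0.2292], "pos": [0, 0, 0.0009], "finger_gap": 20},
    {"rotvec": [0, 0, 0.3438], "pos": [0, 0, 0.0014], "finger_gap": 20},
    {"rotvec": [0, 0, 0.4584], "pos": [0, 0, 0.0018], "finger_gap": 20},
    {"rotvec": [0, 0, 0.573], "pos": [0, 0, 0.0023], "finger_gap": 20}
  ]
}}

```text
time_s: 24.05
tool_pos: [577.4, -294.9, 68.3]
tcp_rot: [0.227, 0.974, -0.002, 0.002]
force: [3.0, -6.9, 1.0]
finger_gap: 26.3
grip_force: 78.6
```

{"api": "drive_effector", "payload": {
  "rows": [
    {"rotvec": [0, 0, 0.1146], "pos": [0, 0, 0.0005], "finger_gap": 20},
    {"rotvec": [0, 0, 0.2292], "pos": [0, 0, 0.0009], "finger_gap": 20},
    {"rotvec": [0, 0, 0.3438], "pos": [0, 0, 0.0014], "finger_gap": 20},
    {"rotvec": [0, 0, 0.4584], "pos": [0, 0, 0.0018], "finger_gap": 20},
    {"rotvec": [0, 0, 0.573], "pos": [0, 0, 0.0023], "finger_gap": 20}
  ]
}}

```text
time_s: 24.68
tool_pos: [576.6, -295.4, 67.1]
tcp_rot: [0.628, 0.778, -0.001, 0.003]
force: [-0.6, -9.0, 2.5]
finger_gap: 26.6
grip_force: 78.7
```

```bash
python3 -c "
from h import *
delta([575.3,-293.4,69]);o=robot.get_obs();print(o['moment'],o['joints'][5])"
```

```text
tool [ 576.6 -295.4   67.1] yawY 0.2118 tilt [ 0.0024 -0.0051 -1.    ] shift [ 2.2 -0.9 -1.9] rz None
[-1.79929134  0.23093584  0.0071786 ] 0.757482796558644
```

In the tool's units: 1.15 mm / 500 = 0.0023, -1 mm / 500 = -0.002, 0.9 rad / 1.5708 = 0.573.

{"api": "drive_effector", "payload": {
  "rows": [
    {"rotvec": [0, 0, 0.1146], "pos": [-0.002, 0, 0.0005], "finger_gap": 20},
    {"rotvec": [0, 0, 0.2292], "pos": [-0.002, 0, 0.0009], "finger_gap": 20},
    {"rotvec": [0, 0, 0.3438], "pos": [-0.002, 0, 0.0014], "finger_gap": 20},
    {"rotvec": [0, 0, 0.4584], "pos": [-0.002, 0, 0.0018], "finger_gap": 20},
    {"rotvec": [0, 0, 0.573], "pos": [-0.002, 0, 0.0023], "finger_gap": 20}
  ]
}}

```text
time_s: 25.3
tool_pos: [575.8, -295.3, 65.9]
tcp_rot: [0.904, 0.427, -0.0, 0.001]
force: [-5.2, -4.3, 6.2]
finger_gap: 26.6
grip_force: 79.1
```

{"api": "drive_effector", "payload": {
  "rows": [
    {"rotvec": [0, 0, 0.1146], "pos": [0, 0, 0.0005], "finger_gap": 20},
    {"rotvec": [0, 0, 0.2292], "pos": [0, 0, 0.0009], "finger_gap": 20},
    {"rotvec": [0, 0, 0.3438], "pos": [0, 0, 0.0014], "finger_gap": 20},
    {"rotvec": [0, 0, 0.4584], "pos": [0, 0, 0.0018], "finger_gap": 20},
    {"rotvec": [0, 0, 0.573], "pos": [0, 0, 0.0023], "finger_gap": 20}
  ]
}}

```text
time_s: 25.92
tool_pos: [575.5, -294.5, 64.7]
tcp_rot: [1.0, -0.008, -0.0, 0.001]
force: [-5.4, -1.1, 8.4]
finger_gap: 27.0
grip_force: 79.3
```

```bash
python3 -c "
from h import *
delta([575.3,-293.4,69]);o=robot.get_obs();print(o['moment'],o['joints'][5])"
```

```text
tool [ 575.5 -294.5   64.7] yawY -1.5876 tilt [-1.0e-04 -1.6e-03 -1.0e+00] shift [-0.2 -1.  -4.3] rz None
[-0.0058499   1.28095037  0.03687227] 2.556410684220745
```

In the tool's units: 0.5 mm / 500 = 0.001, 0.46 mm / 500 = 0.0009, 0.4 rad / 1.5708 = 0.2546.

{"api": "drive_effector", "payload": {
  "rows": [
    {"rotvec": [0, 0, 0.1146], "pos": [0, 0, 0.0005], "finger_gap": 20},
    {"rotvec": [0, 0, 0.2292], "pos": [0, 0, 0.0009], "finger_gap": 20},
    {"rotvec": [0, 0, 0.2546], "pos": [0, 0, 0.001], "finger_gap": 20},
    {"rotvec": [0, 0, 0.2546], "pos": [0, 0, 0.001], "finger_gap": 20}
  ]
}}

```text
time_s: 26.42
tool_pos: [575.6, -294.1, 64.2]
tcp_rot: [0.979, -0.204, 0.0, 0.001]
force: [-6.7, 0.4, 9.2]
finger_gap: 26.7
grip_force: 79.4
```

{"api": "drive_effector", "payload": {
  "rows": [
    {"finger_gap": 40},
    {"finger_gap": 40},
    {"pos": [0, 0, -0.016], "finger_gap": 40},
    {"pos": [0, 0, -0.04], "finger_gap": 42},
    {"pos": [0, 0, -0.06], "finger_gap": 42}
  ]
}}

```text
time_s: 27.05
tool_pos: [576.3, -294.0, 93.9]
tcp_rot: [0.979, -0.204, 0.0, 0.0]
force: [-0.1, -0.5, 0.7]
finger_gap: 41.9
grip_force: 0.0
```

{"api": "drive_effector", "payload": {
  "rows": [
    {"rotvec": [0, 0, -0.1146], "finger_gap": 42},
    {"rotvec": [0, 0, -0.2292], "finger_gap": 42},
    {"rotvec": [0, 0, -0.3438], "finger_gap": 42},
    {"rotvec": [0, 0, -0.4584], "finger_gap": 42},
    {"rotvec": [0, 0, -0.573], "finger_gap": 42}
  ],
  "quiet": true
}}

```text
ok
```

{"api": "drive_effector", "payload": {
  "rows": [
    {"rotvec": [0, 0, -0.1146], "finger_gap": 42},
    {"rotvec": [0, 0, -0.2292], "finger_gap": 42},
    {"rotvec": [0, 0, -0.3438], "finger_gap": 42},
    {"rotvec": [0, 0, -0.4584], "finger_gap": 42},
    {"rotvec": [0, 0, -0.573], "finger_gap": 42}
  ]
}}

```text
time_s: 28.3
tool_pos: [576.2, -294.0, 93.5]
tcp_rot: [0.766, 0.643, 0.0, 0.0]
force: [-0.0, 0.9, 0.5]
finger_gap: 42.1
grip_force: 0.0
```

```bash
python3 -c "
from h import *
robot.camera('wrist');delta([575.7,-293.7,65]);o=robot.get_obs();print(o['moment'],o['joints'][5])"
```

```text
tool [ 576.2 -294.    93.4] yawY -0.1663 tilt [ 6.e-04 -4.e-04 -1.e+00] shift [ 0.2 -0.6 28.4] rz None
[-0.03734323  0.02107779  0.04976763] 1.135689057044606
```

{"api": "drive_effector", "payload": {
  "rows": [
    {"pos": [0, -0.0012, 0.03], "finger_gap": 42},
    {"pos": [0, -0.0012, 0.057], "finger_gap": 42},
    {"pos": [0, -0.0012, 0.057], "finger_gap": 42},
    {"pos": [0, -0.0012, 0.057], "finger_gap": 20},
    {"pos": [0, -0.0012, 0.057], "finger_gap": 20}
  ]
}}

```text
time_s: 28.98
tool_pos: [576.3, -293.9, 64.5]
tcp_rot: [0.768, 0.64, 0.001, 0.001]
force: [5.1, 0.6, -2.5]
finger_gap: 26.9
grip_force: 78.9
```

{"api": "drive_effector", "payload": {
  "rows": [
    {"finger_gap": 20},
    {"finger_gap": 20},
    {"finger_gap": 20}
  ],
  "force": 80
}}

```text
time_s: 29.35
tool_pos: [576.3, -293.9, 64.5]
tcp_rot: [0.768, 0.64, 0.001, 0.001]
force: [5.0, -0.2, -3.2]
finger_gap: 26.7
grip_force: 78.9
```

{"api": "drive_effector", "payload": {
  "rows": [
    {"rotvec": [0, 0, 0.0764], "pos": [0, 0, 0.0003], "finger_gap": 20},
    {"rotvec": [0, 0, 0.1528], "pos": [0, 0, 0.0006], "finger_gap": 20},
    {"rotvec": [0, 0, 0.2292], "pos": [0, 0, 0.0009], "finger_gap": 20},
    {"rotvec": [0, 0, 0.3056], "pos": [0, 0, 0.0012], "finger_gap": 20}
  ]
}}

```text
time_s: 29.85
tool_pos: [576.6, -293.9, 63.9]
tcp_rot: [0.899, 0.438, 0.001, 0.001]
force: [6.5, -0.4, -3.0]
finger_gap: 26.9
grip_force: 78.9
```

```bash
python3 -c "
from h import *
delta([575.7,-293.7,65]);o=robot.get_obs();print(o['moment'],o['joints'][5])"
```

```text
tool [ 576.6 -293.9   63.9] yawY -0.6648 tilt [ 2.3e-03 -5.0e-04 -1.0e+00] shift [-0.4 -0.8 -1.1] rz None
[ 0.0457638  -1.31275674  0.06452374] 1.6341910856086377
```

In the tool's units: 0.3 mm / 500 = 0.0006, 0.15 mm / 500 = 0.0003, 0.12 rad / 1.5708 = 0.0764.

```bash
cat > q.sh <<'E'
python3 -c "
from h import *
o=robot.get_obs();print(o['moment'].round(2),o['joints'][5].round(3),o['joint_torque'][5])"
E
```

{"api": "drive_effector", "payload": {
  "rows": [
    {"rotvec": [0, 0, 0.0764], "pos": [0, 0, 0.0003], "finger_gap": 20},
    {"rotvec": [0, 0, 0.1528], "pos": [0, 0, 0.0006], "finger_gap": 20},
    {"rotvec": [0, 0, 0.1528], "pos": [0, 0, 0.0006], "finger_gap": 20}
  ]
}}

```text
time_s: 30.22
tool_pos: [576.7, -294.0, 63.7]
tcp_rot: [0.945, 0.328, 0.001, 0.001]
force: [7.1, -0.9, -2.9]
finger_gap: 27.1
grip_force: 78.9
```

```bash
sh q.sh
```

```text
[ 0.08 -1.37 -0.02] 1.872 0.7335562258958817
```

{"api": "drive_effector", "payload": {
  "rows": [
    {"rotvec": [0, 0, 0.0764], "pos": [0, 0, 0.0003], "finger_gap": 20},
    {"rotvec": [0, 0, 0.1528], "pos": [0, 0, 0.0006], "finger_gap": 20},
    {"rotvec": [0, 0, 0.1528], "pos": [0, 0, 0.0006], "finger_gap": 20}
  ]
}}

```text
time_s: 30.6
tool_pos: [576.7, -294.2, 63.4]
tcp_rot: [0.977, 0.212, 0.001, 0.001]
force: [7.1, -1.6, -4.1]
finger_gap: 26.4
grip_force: 78.9
```

```bash
sh q.sh
```

```text
[-0.03 -1.47 -0.03] 2.112 0.7364130578935146
```

In the tool's units: 0.2 mm / 500 = 0.0004, 0.1 mm / 500 = 0.0002, 0.16 rad / 1.5708 = 0.1019.

{"api": "drive_effector", "payload": {
  "rows": [
    {"rotvec": [0, 0, 0.0509], "pos": [0, 0, 0.0002], "finger_gap": 20},
    {"rotvec": [0, 0, 0.1019], "pos": [0, 0, 0.0004], "finger_gap": 20},
    {"rotvec": [0, 0, 0.1019], "pos": [0, 0, 0.0004], "finger_gap": 20}
  ]
}}

```text
time_s: 30.98
tool_pos: [576.8, -294.2, 63.3]
tcp_rot: [0.991, 0.135, 0.001, 0.001]
force: [6.7, -1.6, -3.1]
finger_gap: 26.6
grip_force: 78.9
```

```bash
sh q.sh
```

```text
[-0.15 -1.46  0.97] 2.27 1.4917339012026787
```

{"api": "drive_effector", "payload": {
  "rows": [
    {"rotvec": [0, 0, 0.0509], "pos": [0, 0, 0.0002], "finger_gap": 20},
    {"rotvec": [0, 0, 0.1019], "pos": [0, 0, 0.0004], "finger_gap": 20},
    {"rotvec": [0, 0, 0.1019], "pos": [0, 0, 0.0004], "finger_gap": 20}
  ]
}}

```text
time_s: 31.35
tool_pos: [574.7, -294.6, 63.3]
tcp_rot: [0.998, 0.055, -0.001, 0.001]
force: [-4.9, -3.3, 4.1]
finger_gap: 26.6
grip_force: 79.1
```

```bash
sh q.sh
```

```text
[-0.78  1.04  0.95] 2.43 1.4822090417146683
```

The torque jumped from about 0 to 0.97 N m and then held as the fingers slipped, so the nut is at its stop. I'll release, back away and check.

{"api": "drive_effector", "payload": {
  "rows": [
    {"finger_gap": 42},
    {"finger_gap": 42},
    {"finger_gap": 42}
  ]
}}

```text
time_s: 31.72
tool_pos: [575.6, -293.7, 62.7]
tcp_rot: [0.998, 0.055, 0.0, -0.0]
force: [-0.3, -0.4, 0.4]
finger_gap: 42.0
grip_force: 0.0
```

{"api": "drive_effector", "payload": {
  "rows": [
    {"pos": [0, 0, -0.08], "finger_gap": 42},
    {"pos": [0, 0, -0.18], "finger_gap": 42},
    {"pos": [0, 0, -0.28], "finger_gap": 42},
    {"pos": [0, 0.08, -0.32], "finger_gap": 42},
    {"pos": [0, 0.18, -0.32], "finger_gap": 42}
  ]
}}

```text
time_s: 32.35
tool_pos: [586.3, -383.6, 225.9]
tcp_rot: [0.998, 0.056, 0.002, 0.002]
force: [0.4, 0.2, 0.3]
finger_gap: 41.8
grip_force: 0.0
```

{"api": "drive_effector", "payload": {
  "rows": [
    {"finger_gap": 42},
    {"finger_gap": 42}
  ]
}}

```text
time_s: 32.6
tool_pos: [585.2, -383.0, 222.1]
tcp_rot: [0.999, 0.055, -0.0, -0.0]
force: [0.7, 1.0, -0.4]
finger_gap: 41.9
grip_force: 0.0
```

Run:
```python
from h import *
im,i=snap("wrist","w14");delta([575,-293,60]);u,v=w2px(i,[[575,-293,50]])[0].astype(int);print(u,v)
u0=int(np.clip(u-60,0,392));v0=int(np.clip(v-55,0,274));print(u0,v0)
a=cv2.resize(cv2.convertScaleAbs(im[v0:v0+110,u0:u0+120],alpha=1.5),(400,367),interpolation=2)
s,_=snap("side","s14")
b=cv2.resize(s[130:200,240:310],(367,367),interpolation=2)
cv2.imwrite("pics/c14.png",np.hstack([a,b]))
```

```text
tool [ 585.2 -382.4  222.4] yawY -1.4606 tilt [-4.e-04  7.e-04 -1.e+00] shift [ -0.3 -89.9 162.4] rz None
171 177
111 122
```

View pics/c14.png

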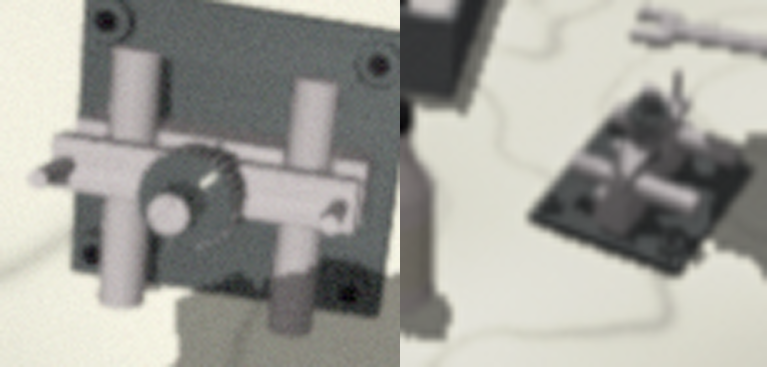

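The strap is down on both pins: left crop ends are (137,50)/(121,302) and (315,83)/(288,332). I'll do a quick numeric check before handing in.

Run:
```python
from h import *
i=np.load("pics/w14.npy",allow_pickle=True).item()
P=np.array([(136,50),(121,300),(315,84),(290,330)],float)/3.334+[111,122]
W=px2w(i,P,42)[:,:2];ya=-.052;Rm=np.array([[np.cos(ya),-np.sin(ya)],[np.sin(ya),np.cos(ya)]])
print(((W-[575.3,-293.5])@Rm).round(1))
```

```text
[[ 39.1  27.5]
 [-48.2  27.2]
 [ 37.3 -31.4]
 [-49.8 -32.6]]
```

```bash
python3 -c "
from cell import robot
print(robot.finish_job())"
```

```text
the job is handed in; nothing more can be done
None
```

The job is handed in at about 33 s of the 72 s: both 16 x 90 mm pins are in the vee grooves under the strap, set about 5 mm towards the robot, and the nut is tight at its stop; no verdict came back and the clamping force was not measured.

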